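Fit the retaining ring over the pinion of a gate-opener drive

TASK

With the lock-ring pliers from the wooden stand, pick the steel retaining ring off the blue mat by spreading its gap, slide it over the end of the drive unit's shaft, press it gently down against the springy pinion and let it close, so that it sits flat in the shaft's groove all the way round. Open the ring no wider than it needs, never touch it with the fingers, and put the pliers back in their slot, upright and fully down. Leave the multimeter, the tape roll and the screwdriver where they are.

Things in the scene. Friction and masses are not known exactly. Their poses are not given: they have to be found in the camera images.
- ring: Steel horseshoe retaining ring lying flat, 3 mm thick, 42 mm across, bore 32 mm. Origin: centre of the bore, underside; z up; +x points to its gap. Two ears flank the gap from x = 12 to 33 mm; relaxed, their inner faces are 24 mm apart at x = 24.5 mm, toeing in outwards. Each half swings about the back (x = -18.5 mm). Total 32 g. Its bow is oiled and slides easily; the ears do not.
- ring_mid (a point): Centre of the ring's bore at half its thickness, 1.5 mm above the body origin.
- ring_left (a joint): How far each half of the ring is swung open (rad; both alike): 0 relaxed, about 0.02 seated in the groove, 0.22 to 0.25 passes over the shaft, over 0.32 it is overspread. Springy: about 11 N on each ear at 0.24. Open at 0.24 it passes the shaft when its origin is 2 to 3.8 mm off the axis, away from the gap; as it closes in the groove it draws itself about 2.5 mm gapward, centring.
- pliers: Lock-ring pliers, 150 mm, standing tips down. Origin between the jaw tips at their ends; z up to the handles; jaws part along y. Orange handles with finger guards: 62 mm wide over all, widest at z = 127 mm, faces 20 mm broad (x); finger ends go just above the guards, at z = 102 mm. Jaw tips 6 mm (x) by 4.5 mm high under a shoulder that stops on the ring's ears; shut 15 mm wide. 0.15 kg.
- pliers_left (a joint): Jaw angle a (rad; both jaws alike): 0 shut (sprung), grows as the handles are squeezed. Width over the handles = 28 + 144 sin(0.24 - a) mm: 59 mm (a = 0.02) carries the pliers with the jaws nearly shut, near 50 mm the jaws meet the ears of a relaxed ring, about 25 mm opens it to 0.24, 15 mm overspreads it. Tip height hardly changes. At 25 mm each handle pushes back with about 20 N.
- stand: Fixed wooden block, 70 (x) by 84 (y) by 46 mm high. Origin: centre of its underside. A slot 15 (x) by 39 mm (y), rim chamfered 3 mm, goes through its middle; the pliers' link plate rests on its rim with the jaws in the slot, axes alike, pliers' origin 1 mm above the stand's.
- mat: Fixed blue mat, 150 x 150 x 3 mm; origin: centre of its underside.
- drive: Fixed gate-opener drive unit: aluminium gearbox 130 x 130 x 50 mm with a grey ribbed motor lying to +y, and an upright 36 mm shaft through a dark pinion. Origin on the shaft's axis at bench level, z up.
- shaft_end (a point): Centre of the shaft's end face, 101 mm above the bench. The end is chamfered over 4.5 mm, from 28 to 36 mm diameter.
- groove (a point): Middle of the ring groove on the shaft's axis, 11 mm below the shaft end. The groove is 4 mm high and 32.8 mm in diameter; its lower part is hidden by the pinion until that is pressed down.
- pinion: Dark steel gear, 72 mm across, round the shaft on a wave washer. Origin: on the axis in its top face. The washer holds it up 3 mm (face 9.6 mm below the shaft end; bottomed 12.6 mm); about 3.5 N starts to press it down and 8 N bottoms it, when a ring lying on its face is level with the groove. More than 30 N would harm the washer.
- meter: Orange multimeter, 84 x 170 x 34 mm, loose: leave alone.
- tape: Roll of blue tape, 72 mm across, 19 mm high, loose: leave alone.
- driver: Red-handled screwdriver, 160 mm, loose: leave alone.
There are look-alikes about, which are no part of the job. Of the things that look like the pliers, take the one that is farthest from the robot's base at the start.

How it is judged:
By the outcome, as a careful person would: the job done as asked, in the order asked, and still so for the second after the job is handed in, with the robot touching nothing.
It also fails if it takes over 70 s, if anything falls off the work surface, if the arm or the gripper's body presses on something with over 40 N, if the wrist force passes 120 N, or if a joint passes its speed limit or range.

ROBOT

A 6-joint arm with a two-finger parallel gripper is mounted at the origin on the work surface. World frame = base frame: x ahead of the robot, y to its left, z up, the work surface at z = 0. Lengths are in m, angles in degrees, forces in N, time in s.
With the tool pointing down it reaches from about 0.375 to 0.9 m from the base axis. Payload 3.1 kg.
Tool frame: the origin (TCP) lies midway between the tips of the shut fingers; the grasp point (between the pads) lies 19 mm behind it; z points along the fingers, y is the direction in which the jaws open and shut (so a half turn about z gives the same grasp; the last joint's range is limited). The gripper opens to 87 mm and grips with 3 to 60 N. Pads are 19 mm wide; open, the fingers measure 117 mm over their backs; the gripper's body (75 mm by 190 mm) begins 51 mm behind the grasp point.
Start: joints at [58.069, 30.224, 82.088, -0, 67.689, -10.227], TCP at [0.231, 0.581, 0.201] pointing down, gripper open.
Joint ranges: [-176.69, 176.69], [-43.24, 126.21], [12.49, 139.97], [-82, 262], [0, 151.66], [-163.58, 163.58]. Speed limits (degrees/s): [159.86, 159.86, 180, 180, 180, 180].

INTERFACE

Orientations are given as a 3x3 rotation matrix whose columns are the frame's x, y, z axes.
In Python, from rig import bot, capture, get_calibration gives the robot as it stands.
- The arm moves only by the tool play_rows, never from a script. Its arguments are lists of equal length, an entry for each row: "fingers": the closure in counts, from 0 (fully open) to 255 (shut); "linear": the shift along the tool's x, y, z in mm, a list of three; "rot": the turn, a rotation vector about the tool's x, y, z in degrees, a list of three. A call has 1 to 20 rows; each row is the pose to reach, as a shift and turn from the pose commanded when the call began, along the tool's axes at that moment; what a row does not reach only later rows make up. A row lasts 1/10 s, in which the tool goes at most 50 mm and 8.59 degrees, less where a joint would pass 70% of its speed; a pose out of reach is approached as far as the arm can. A call with a gripper value outside its range is refused whole. The fingers move at their own pace and stop on an object; the grip force is fixed at half the most. Time passes only in rows, so rows that repeat a pose let the fingers close. It gives the time, the measured TCP pose, the force and the opening at its end, in the units of the state.
- bot.read_state(): the state, without advancing time (a new reading comes with each control period).
- capture(name): name is "side" or "top" or "wrist"; returns the picture (420x560x3 uint8, red, green, blue); there is no depth.
- get_calibration(name): a dict with "vfov" (degrees; the focal length in pixels is half the picture's height over the tangent of half this angle, whatever the lens; pixels are square), "cx", "cy" (the principal point, pixels), "dist" ([k1, k2, p1, p2, k3] as OpenCV has them; the pictures are not rectified), "camera_from_world" (4x4, takes a point from world to camera coordinates). Camera axes: x right, y down, z forward; pixel columns grow to the right and rows downward; lengths in m; the calibration is good to about 2 mm. A picture is of the moment at which its call begins: read the wrist's pose just before it. get_calibration takes no time and is no camera call; for the wrist camera it gives the pose at the moment of the call.
- bot.hand_in(): hands the job in, once; it reports no verdict.
The state is a dict: "time_s": time; "joint_positions": joint angles; "qvel": joint speeds; "tau": joint torques, N m; "position": TCP position; "tcp_rot": TCP orientation; "force": force on the tool from outside, world axes, zero at the start; "moment": the same for the moment, N m; "opening": opening from 0.0 (shut) to 1.0 (fully open).
Only numpy, scipy, OpenCV 4.12 (cv2) and the standard library are available. Lean on these libraries where they do the work, as an engineer would, in place of code of your own. Each camera call takes 0.05 s, during which the arm holds its last target.

## Working session

There is one attempt and no reset: what is moved stays moved. The work goes in short steps, Python scripts to look and compute and a tool call to move; the robot and the scene stay as the last step left them, time stands still between calls to the robot, and variables do not carry over. Pictures are saved under pics/ and viewed, and the job is handed in when it is done.

Besides the shell and the picture viewer there is one more tool, called after "Request:" by a JSON object that holds its "api" and its "payload". play_rows: Moves the arm, as the interface text tells. Its arguments: {"type":"object","properties":{"fingers":{"type":"array"},"linear":{"type":"array"},"rot":{"type":"array"}},"required":["fingers","linear","rot"]}

```bash
ls; mkdir -p pics
python3 - <<'E'
from rig import bot, capture, get_calibration
import cv2,json
s=bot.read_state(); print(s)
for n in ["side","top","wrist"]:
    c=get_calibration(n); print(n,c)
    cv2.imwrite(f"pics/{n}0.png",capture(n)[:,:,::-1])
E
```

```text
pics
{'time_s': 0.0, 'joint_positions': array([ 5.80677318e+01,  3.02785599e+01,  8.21558521e+01, -1.58460371e-03,
        6.76885992e+01, -1.02254072e+01]), 'qvel': array([-0.00508114,  0.03289939,  0.05726939,  0.04781912, -0.05972508,
       -0.02678104]), 'tau': array([-2.13238700e-04, -4.40053868e+01, -1.76593155e+01,  6.33243145e-02,
        5.83922176e-02, -1.75244518e-04]), 'position': array([0.23070798, 0.58003022, 0.200079  ]), 'tcp_rot': array([[-9.29091984e-01,  3.69847056e-01, -1.11384270e-03],
       [ 3.69848562e-01,  9.29090239e-01, -1.83559318e-03],
       [ 3.55971650e-04, -2.11738803e-03, -9.99997695e-01]]), 'force': array([-0.51080208,  0.9399735 , -0.65773579]), 'moment': array([ 0.01414182,  0.03172141, -0.02667739]), 'opening': 0.9963003429144034}
side {'vfov': 50.65398564832863, 'cx': 277.71286281129926, 'cy': 215.78772168133105, 'dist': array([-0.1033154,  0.       ,  0.       ,  0.       ,  0.       ]), 'camera_from_world': array([[-0.80906522, -0.5876776 , -0.00696426,  0.42171721],
       [-0.40752328,  0.56950339, -0.71385619,  0.32399244],
       [ 0.423
[... 265 characters left out ...]
      ]), 'camera_from_world': array([[ 0.01054458, -0.99917294, -0.03927146, -0.0608346 ],
       [-0.9985094 , -0.00841803, -0.05392701,  0.55782772],
       [ 0.05355182,  0.03978156, -0.99777233,  0.82903414],
       [ 0.        ,  0.        ,  0.        ,  1.        ]])}
wrist {'vfov': 67.64871229703708, 'cx': 274.4995033050281, 'cy': 210.76162709516933, 'dist': array([0.0043803, 0.       , 0.       , 0.       , 0.       ]), 'camera_from_world': array([[ 0.3700454 ,  0.92901142, -0.0020445 , -0.62266927],
       [ 0.89040991, -0.35404006,  0.28605215, -0.03471423],
       [ 0.26502188, -0.10767273, -0.95821187,  0.39150931],
       [ 0.        ,  0.        ,  0.        ,  1.        ]])}
```

View pics/side0.png

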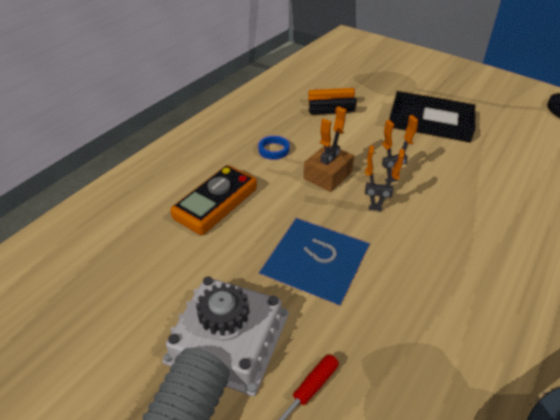

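View pics/top0.png

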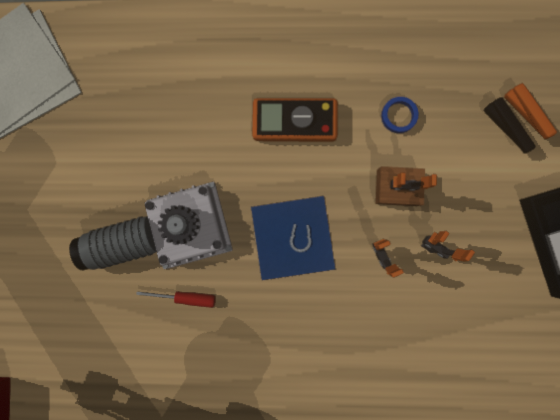

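View pics/wrist0.png

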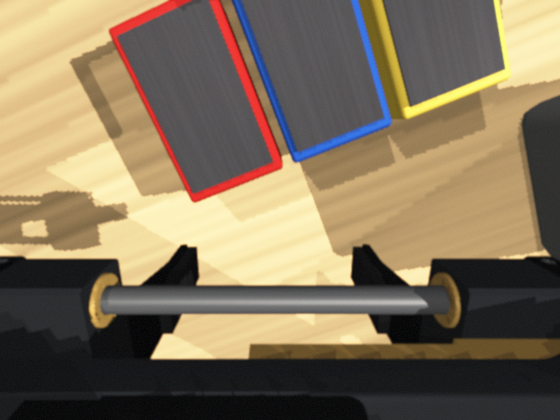

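The top view shows the drive at about (177,224), the mat and ring at (300,240), and the stand with pliers at (405,185). Two look-alike pliers stand at (388,258) and (445,247).

```bash
cat > h.py <<'E'
from rig import bot, capture, get_calibration
import cv2, numpy as np
def K(c,H=420):
    f=H/2/np.tan(np.radians(c['vfov']/2)); return np.array([[f,0,c['cx']],[0,f,c['cy']],[0,0,1.]])
def pix2w(c,px,z):
    px=np.array(px,float).reshape(-1,1,2)
    n=cv2.undistortPoints(px,K(c),c['dist']).reshape(-1,2)
    T=np.array(c['camera_from_world']);R=T[:3,:3];o=-R.T@T[:3,3]
    d=np.c_[n,np.ones(len(n))]@R
    return o+d*((z-o[2])/d[:,2])[:,None]
def w2pix(c,P):
    T=np.array(c['camera_from_world'])
    r=cv2.Rodrigues(T[:3,:3])[0]
    return cv2.projectPoints(np.array(P,float).reshape(-1,1,3),r,T[:3,3],K(c),c['dist'])[0].reshape(-1,2)
def tri(cs,ps):
    A=[];b=[]
    for c,p in zip(cs,ps):
        n=cv2.undistortPoints(np.array(p,float).reshape(1,1,2),K(c),c['dist']).ravel()
        T=np.array(c['camera_from_world']);R=T[:3,:3];o=-R.T@T[:3,3]
        d=R.T@np.r_[n,1];d/=np.linalg.norm(d);M=np.eye(3)-np.outer(d,d);A.append(M);b.append(M@o)
    A=np.vstack(A);b=np.hstack(b);x,res,_,_=np.linalg.lstsq(A,b,rcond=None);return x,res
def crop(img,x0,y0,w,h,s,name):
    im=cv2.resize(img[y0:y0+h,x0:x0+w],None,fx=s,fy=s,interpolation=cv2.INTER_CUBIC)
    cv2.imwrite(name,im[:,:,::-1] if False else im)
E
python3 - <<'E'
from h import *
t=get_calibration('top')
im=cv2.imread('pics/top0.png')
crop(im,355,150,130,100,6,'pics/t_stand.png')
crop(im,240,185,110,100,6,'pics/t_mat.png')
crop(im,140,180,100,90,6,'pics/t_drive.png')
for n,p,z in [('stand',(401,187),.046),('mat',(293,237),.003),('ring',(300,240),.005),('shaft',(177,224),.101),('pl2',(440,247),.1),('pl3',(388,258),.1)]:
    w=pix2w(t,p,z)[0];print(n,w.round(4),np.hypot(*w[:2]))
E
```

```text
stand [ 0.5983 -0.2871  0.046 ] 0.6636156336480057
mat [ 0.5002 -0.0816  0.003 ] 0.5068525407940082
ring [ 0.4944 -0.0957  0.005 ] 0.5035979132208169
shaft [0.5228 0.1272 0.101 ] 0.5380019991038311
pl2 [ 0.4868 -0.3418  0.1   ] 0.5948620795582874
pl3 [ 0.4665 -0.2506  0.1   ] 0.5295226017187025
```

View pics/t_stand.png

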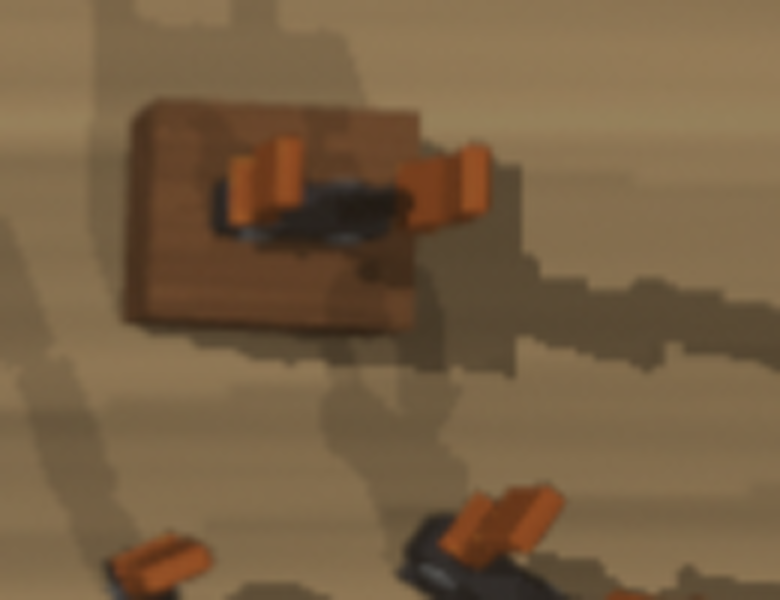

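View pics/t_mat.png

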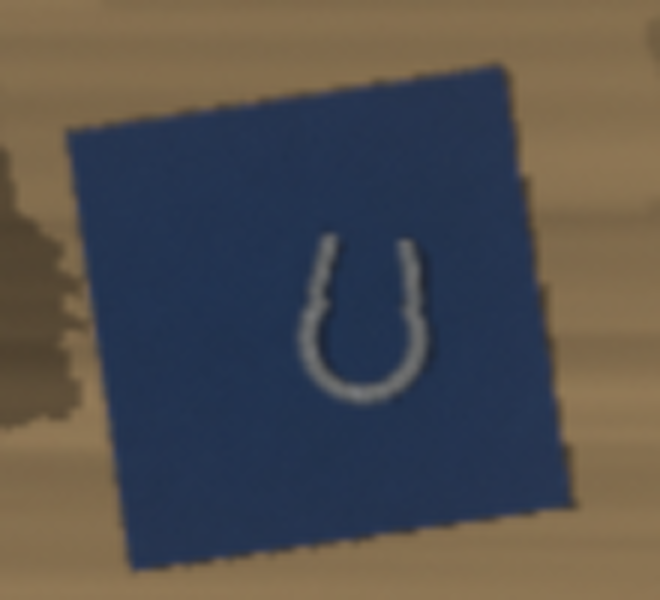

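View pics/t_drive.png

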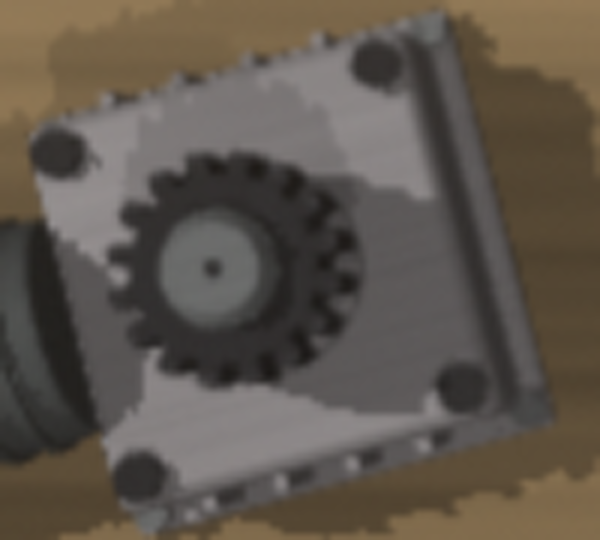

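Run:
```python
from h import *
s=bot.read_state();c=get_calibration('wrist');T=c['camera_from_world'];R=T[:3,:3];o=-R.T@T[:3,3]
print('cam in tool mm',s['tcp_rot'].T@(o-s['position'])*1000); print((R@s['tcp_rot']).round(3))
for d in [0,50,102]:
  P=s['position']+s['tcp_rot']@np.array([0,0,d/1000]);print(d,w2pix(c,P))
t=get_calibration('top');T=t['camera_from_world'];print('topcam',-T[:3,:3].T@T[:3,3])
T=get_calibration('side')['camera_from_world'];print('sidecam',-T[:3,:3].T@T[:3,3])
# stand edge in top: corners in crop (135,110?) 
st=pix2w(t,[(355+155/6,150+98/6),(355+418/6,150+113/6),(355+410/6,150+330/6),(355+148/6,150+320/6)],.046);print(st)
ri=pix2w(t,[(240+365/6,185+395/6),(240+330/6,185+236/6),(240+405/6,185+242/6)],.006);print(ri)
```

```text
cam in tool mm [  78.45639216   -1.15991821 -183.60993317]
[[-0.     1.     0.   ]
 [-0.958 -0.    -0.286]
 [-0.286 -0.     0.958]]
0 [[276.39089508 246.44760578]]
50 [[276.02787473 221.28417221]]
102 [[275.77499941 203.75246139]]
topcam [ 0.51324141 -0.08906874  0.85488024]
sidecam [0.25111527 0.36475705 0.6015042 ]
[[ 0.63776794 -0.24900372  0.046     ]
 [ 0.63345454 -0.33228845  0.046     ]
 [ 0.56421098 -0.32917747  0.046     ]
 [ 0.56671183 -0.24658915  0.046     ]]
[[ 0.47283169 -0.09753953  0.006     ]
 [ 0.52572101 -0.08540676  0.006     ]
 [ 0.52396359 -0.11048789  0.006     ]]
```

```bash
cat >> h.py <<'E'
def goal(pos,yawy):
    """shift(mm)/rotvec(deg) in the tool axes from measured pose to pos with tool y at world angle yawy, pointing down"""
    s=bot.read_state();R=s['tcp_rot'];a=np.radians(yawy)
    y=np.array([np.cos(a),np.sin(a),0]);z=np.array([0,0,-1.]);Rt=np.c_[np.cross(y,z),y,z]
    l=R.T@(np.array(pos)-s['position'])*1000;r=np.degrees(cv2.Rodrigues(R.T@Rt)[0].ravel())
    print('t',round(s['time_s'],2),'pos',s['position'].round(4),'F',s['force'].round(2),'open',round(s['opening']*87,1));print('linear',l.round(1),'rot',r.round(2))
E
python3 - <<'E'
from h import *
goal([.600,-.289,.185],87.7)
E
```

```text
t 0.15 pos [0.2308 0.5802 0.2003] F [ 0.03 -0.07 -1.45] open 87.0
linear [-664.5 -671.    16.2] rot [ -0.09  -0.03 -19.4 ]
```

Request:
{"api": "play_rows", "payload": {"fingers": [0, 0, 0, 0, 0, 0, 0, 0, 0, 0, 0, 0, 0, 0, 0, 0, 0, 0, 0, 0], "linear": [[-15, -15, 0], [-50, -50, 0], [-85, -85, 0], [-120, -120, 0], [-155, -155, 0], [-190, -190, 0], [-225, -225, 0], [-260, -260, 0], [-295, -295, 0], [-330, -330, 0], [-365, -365, 0], [-400, -400, 0], [-435, -435, 0], [-470, -470, 0], [-505, -505, 5], [-540, -540, 10], [-575, -575, 15], [-610, -610, 16], [-640, -645, 16], [-664.5, -671, 16]], "rot": [[0, 0, 0], [0, 0, -1], [0, 0, -2], [0, 0, -3], [0, 0, -4], [0, 0, -5], [0, 0, -6], [0, 0, -7], [0, 0, -8], [0, 0, -9], [0, 0, -10], [0, 0, -11], [0, 0, -12], [0, 0, -13], [0, 0, -14], [0, 0, -15.5], [0, 0, -17], [0, 0, -18], [0, 0, -19], [0, 0, -19.4]]}}

```text
time_s: 2.15
position: [0.6007, -0.2915, 0.1844]
tcp_rot: [[-0.999, 0.041, -0.0], [0.041, 0.999, -0.0], [0.0, -0.0, -1.0]]
force: [-0.1, 0.0, -0.2]
opening: 1.003
```

Request:
{"api": "play_rows", "payload": {"fingers": [0, 0], "linear": [[0, 0, 0], [0, 0, 0]], "rot": [[0, 0, 0], [0, 0, 0]]}}

```text
time_s: 2.35
position: [0.5997, -0.2887, 0.1841]
tcp_rot: [[-0.999, 0.042, -0.001], [0.042, 0.999, 0.002], [0.002, 0.002, -1.0]]
force: [0.7, 1.1, -0.1]
opening: 1.002
```

Run:
```python
from h import *
goal([.600,-.289,.185],87.7)
c=get_calibration('wrist');np.save('w1.npy',c,allow_pickle=True)
cv2.imwrite("pics/w1.png",capture('wrist')[:,:,::-1])
cv2.imwrite("pics/w1b.png",cv2.resize(cv2.imread('pics/w1.png')[:315,100:500],None,fx=1.9,fy=1.9,interpolation=cv2.INTER_CUBIC))
```

```text
t 2.35 pos [ 0.5997 -0.2887  0.1841] F [ 0.66  1.11 -0.13] open 87.2
linear [-0.3 -0.3 -0.9] rot [ 0.09 -0.09 -0.1 ]
```

View pics/w1b.png

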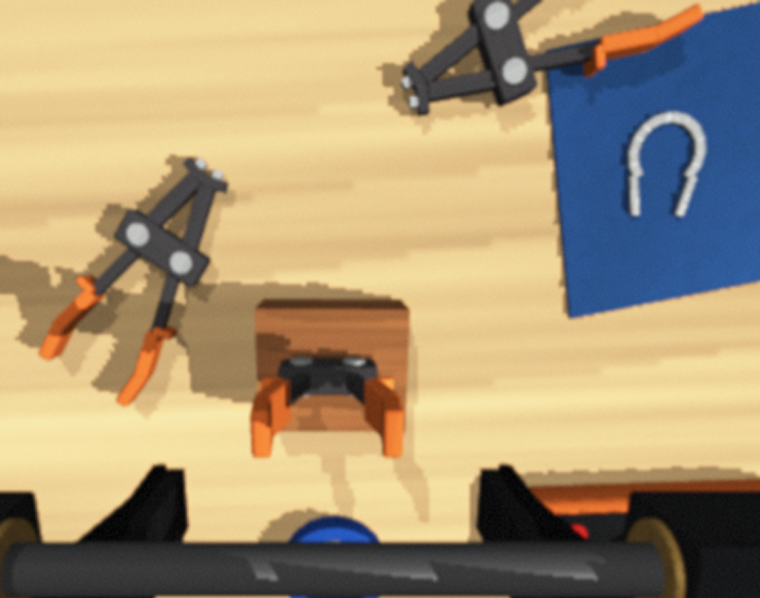

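Run:
```python
from h import *
c=np.load('w1.npy',allow_pickle=True).item()
f=lambda x,y:(x/1.9+100,y/1.9)
print('stand',pix2w(c,[f(257,310),f(409,310),f(409,431),f(256,431)],.046).round(4))
for z in(.128,.151):print('handle',z,pix2w(c,[f(250,455),f(272,455),f(383,455),f(403,455)],z).round(4))
im=cv2.imread('pics/w1.png')
def over(sx,sy,yaw,name):
    a=np.radians(yaw);R=np.array([[np.cos(a),-np.sin(a),0],[np.sin(a),np.cos(a),0],[0,0,1]])
    big=cv2.resize(im[140:260,200:360],None,fx=5,fy=5,interpolation=cv2.INTER_CUBIC)
    def poly(P,col):
        p=w2pix(c,(np.array(P)/1000)@R.T+[sx,sy,0]);p=((p-[200,140]+.5)*5-.5).astype(int);cv2.polylines(big,[p],True,col,1)
    rect=lambda hx,hy,z:[(-hx,-hy,z),(hx,-hy,z),(hx,hy,z),(-hx,hy,z)]
    poly(rect(35,42,46),(0,255,0));poly(rect(10,31,128),(255,255,0));poly(rect(7.5,19.5,46),(255,0,255))
    cv2.imwrite(name,big)
over(.6005,-.2893,-2.3,'pics/ov1.png')
```

```text
stand [[ 0.5641 -0.3285  0.046 ]
 [ 0.5676 -0.2466  0.046 ]
 [ 0.6368 -0.2469  0.046 ]
 [ 0.6331 -0.3344  0.046 ]]
handle 0.128 [[ 0.6154 -0.3258  0.128 ]
 [ 0.6158 -0.3163  0.128 ]
 [ 0.6178 -0.2684  0.128 ]
 [ 0.6182 -0.2598  0.128 ]]
handle 0.151 [[ 0.6064 -0.322   0.151 ]
 [ 0.6067 -0.3135  0.151 ]
 [ 0.6086 -0.2702  0.151 ]
 [ 0.6089 -0.2624  0.151 ]]
```

View pics/ov1.png

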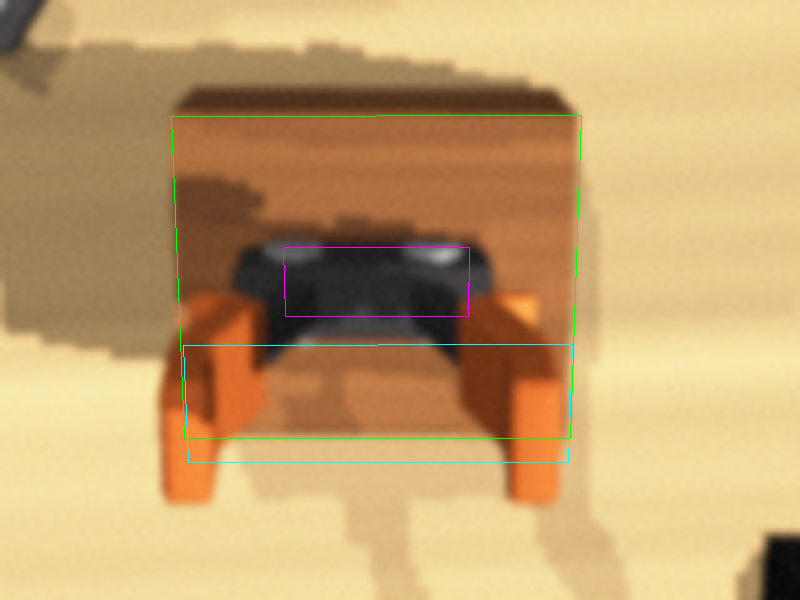

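Request:
{"api": "play_rows", "payload": {"fingers": [0, 0, 0, 0, 0, 0, 40, 82, 84, 84, 84, 84], "linear": [[0, -3.3, 10], [0, -3.3, 30], [0, -3.3, 50], [0, -3.3, 70], [0, -3.3, 80.5], [0, -3.3, 80.5], [0, -3.3, 80.5], [0, -3.3, 80.5], [0, -3.3, 80.5], [0, -3.3, 80.5], [0, -3.3, 80.5], [0, -3.3, 80.5]], "rot": [[0, 0, 0], [0, 0, 0], [0, 0, 0], [0, 0, 0], [0, 0, 0], [0, 0, 0], [0, 0, 0], [0, 0, 0], [0, 0, 0], [0, 0, 0], [0, 0, 0], [0, 0, 0]]}}

```text
time_s: 3.6
position: [0.6007, -0.2917, 0.1055]
tcp_rot: [[-0.999, 0.04, 0.001], [0.04, 0.999, -0.0], [-0.001, -0.0, -1.0]]
force: [-0.6, 1.8, 4.5]
opening: 0.68
```

Run:
```python
from h import *
goal([.5995,-.292,.1035],87.7)
cv2.imwrite("pics/w2.png",capture('wrist')[:,:,::-1])
im=capture('side');cv2.imwrite("pics/s2.png",cv2.resize(im[60:240,260:460],None,fx=4,fy=3.3,interpolation=cv2.INTER_CUBIC)[:,:,::-1])
```

```text
t 3.6 pos [ 0.6007 -0.2917  0.1055] F [-0.64  1.84  4.52] open 59.2
linear [ 1.2 -0.4  2. ] rot [-0.01  0.08 -0.01]
```

View pics/w2.png

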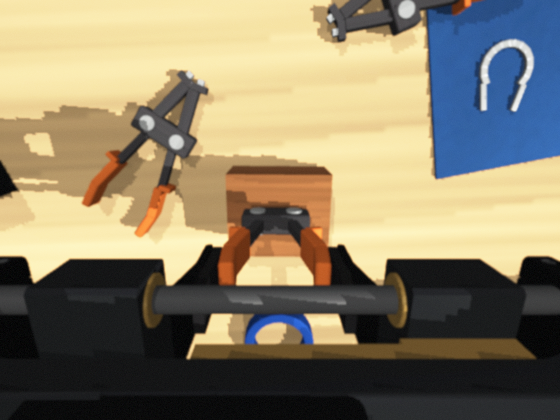

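View pics/s2.png

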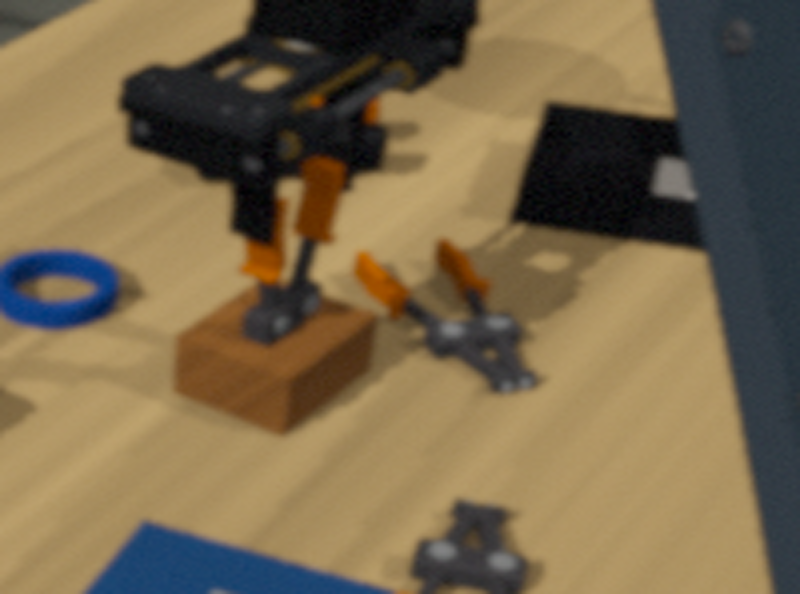

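Request:
{"api": "play_rows", "payload": {"fingers": [84, 84, 84, 84, 84, 84, 84, 84, 84, 84, 84, 84, 84, 84, 84, 84, 84, 84], "linear": [[0, 0, -3], [0, 0, -9], [0, 0, -18], [0, 0, -29], [0, 0, -40], [0, 0, -51], [0, 0, -60], [0, 0, -64], [5, 10, -64], [15, 32, -64], [28, 60, -64], [43, 92, -64], [59, 125, -64], [73, 155, -64], [83, 176, -64], [88, 187, -64], [90, 190, -64], [90, 190, -64]], "rot": [[0, 0, 0], [0, 0, 0], [0, 0, 0], [0, 0, 0], [0, 0, 0], [0, 0, 0], [0, 0, 0], [0, 0, 0], [0, 0, 0], [0, 0, 0], [0, 0, 0], [0, 0, 0], [0, 0, 0], [0, 0, 0], [0, 0, 0], [0, 0, 0], [0, 0, 0], [0, 0, 0]]}}

```text
time_s: 5.5
position: [0.5181, -0.0984, 0.1686]
tcp_rot: [[-0.999, 0.04, 0.0], [0.04, 0.999, -0.001], [-0.0, -0.001, -1.0]]
force: [0.3, 0.8, -2.1]
opening: 0.675
```

Run:
```python
from h import *
goal([.5185,-.098,.165],87.7)
c=get_calibration('wrist');np.save('w3.npy',c,allow_pickle=True)
cv2.imwrite("pics/w3.png",capture('wrist')[:,:,::-1])
cv2.imwrite("pics/w3b.png",cv2.resize(cv2.imread('pics/w3.png')[100:320,130:420],None,fx=2.7,fy=2.7,interpolation=cv2.INTER_CUBIC))
im=capture('side');cv2.imwrite("pics/s3.png",cv2.resize(im[120:300,220:420],None,fx=4,fy=3.3,interpolation=cv2.INTER_CUBIC)[:,:,::-1])
```

```text
t 5.5 pos [ 0.5181 -0.0984  0.1686] F [ 0.26  0.82 -2.05] open 58.7
linear [-0.3  0.5  3.6] rot [-0.03  0.03  0.03]
```

View pics/w3b.png

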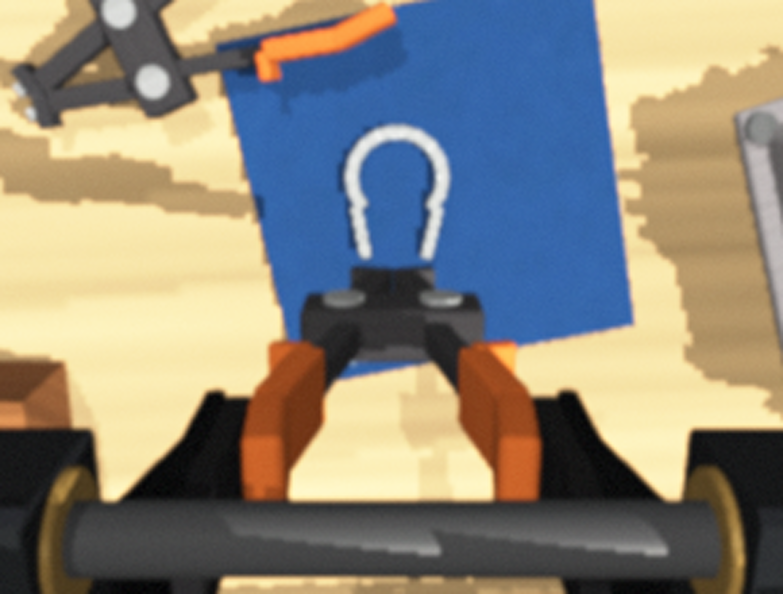

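View pics/s3.png

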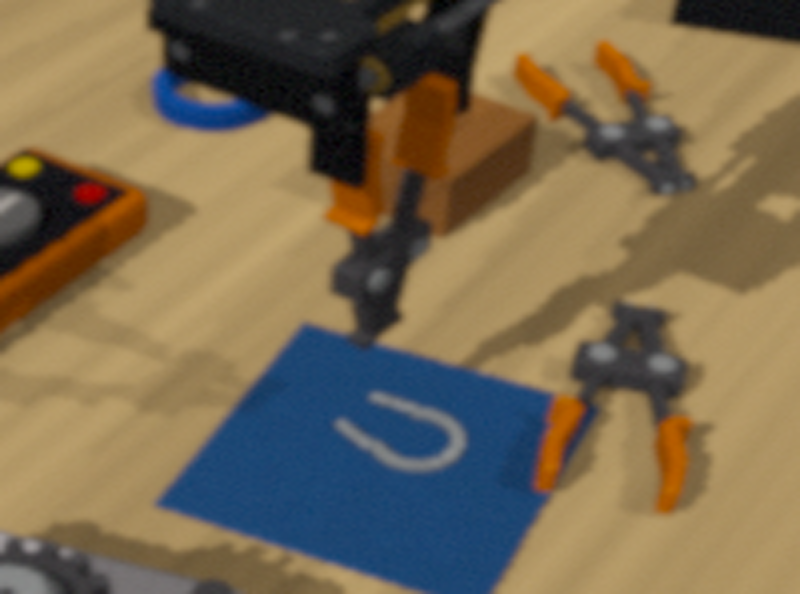

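```bash
cat > ring.py <<'E'
from h import *
from scipy.optimize import least_squares
def fitring(c,im,z,roi,guess,dbg=None,thr=130):
    hsv=cv2.cvtColor(im,cv2.COLOR_BGR2HSV);x0,y0,x1,y1=roi
    m=np.zeros(im.shape[:2],np.uint8);m[y0:y1,x0:x1]=((hsv[...,1]<90)&(hsv[...,2]>thr))[y0:y1,x0:x1]*255
    n,l,st,_=cv2.connectedComponentsWithStats(m);k=1+np.argmax(st[1:,4]);m=(l==k)
    ys,xs=np.nonzero(m);P=pix2w(c,np.c_[xs,ys],z)[:,:2]*1000
    def loc(p,P):
        a=p[2];d=P-p[:2];return d@np.array([np.cos(a),np.sin(a)]),d@np.array([-np.sin(a),np.cos(a)])
    def res(p):
        X,Y=loc(p,P);r=np.hypot(X,Y)-18.5
        # ears centreline half-distance: ear at |Y|= e0 + e1*(X-22)
        e=abs(Y)-(p[3]+p[4]*(X-22));return np.where(X<11,r,e)
    s=least_squares(res,[*guess,13.5,-.15],loss='soft_l1');p=s.x
    X,Y=loc(p,P)
    print('n',len(P),'origin',p[:2].round(2),'yaw',np.degrees(p[2]).round(2),'ear',p[3:].round(3),'Xrange',X.min().round(1),X.max().round(1),'rms',np.sqrt(np.mean(res(p)**2)).round(2))
    return p,m
E
python3 - <<'E'
from ring import *
c=np.load('w3.npy',allow_pickle=True).item();im=cv2.imread('pics/w3.png')
fitring(c,im,.0055,(240,140,310,198),[494,-98,0.0])
t=get_calibration('top');fitring(t,cv2.imread('pics/top0.png'),.0055,(280,215,320,260),[494,-98,0.0],thr=90)
# tip end / pliers pixel: crop tip front-edge
f=lambda x,y:(x/2.7+130-.3,y/2.7+100-.3)
for z in (.0645,.07,):print(z,pix2w(c,[f(350,268),f(434,268)],z).round(4))
s=bot.read_state();print(s['position'])
E
```

```text
n 681 origin [490.27 -96.36] yaw -2.85 ear [14.904 -0.167] Xrange -20.8 35.1 rms 1.91
n 160 origin [492.34 -95.33] yaw -2.71 ear [14.682 -0.18 ] Xrange -20.2 33.6 rms 1.49
0.0645 [[ 0.513  -0.1139  0.0645]
 [ 0.5142 -0.0845  0.0645]]
0.07 [[ 0.5116 -0.1136  0.07  ]
 [ 0.5127 -0.0847  0.07  ]]
[ 0.51881454 -0.09942652  0.16862969]
```

Run:
```python
from h import *
goal([.5155,-.0972,.118],87.2)
```

```text
t 5.6 pos [ 0.5188 -0.0994  0.1686] F [-0.41 -0.36 -1.82] open 58.5
linear [ 3.5  2.1 50.6] rot [-0.05  0.07  0.46]
```

Request:
{"api": "play_rows", "payload": {"fingers": [84, 84, 84, 84, 84, 84, 84], "linear": [[1, 1, 5], [2, 1.5, 15], [3.5, 2, 28], [3.5, 2, 40], [3.5, 2, 48], [3.5, 2, 50.5], [3.5, 2, 50.5]], "rot": [[0, 0, 0], [0, 0, 0], [0, 0, 0.4], [0, 0, 0.4], [0, 0, 0.4], [0, 0, 0.4], [0, 0, 0.4]]}}

```text
time_s: 6.3
position: [0.5144, -0.0962, 0.1175]
tcp_rot: [[-0.999, 0.047, -0.001], [0.047, 0.999, 0.0], [0.001, 0.0, -1.0]]
force: [-0.0, 0.4, -1.5]
opening: 0.67
```

Run:
```python
from h import *
goal([.5155,-.0972,.118],87.2)
c=get_calibration('wrist');np.save('w4.npy',c,allow_pickle=True)
cv2.imwrite("pics/w4.png",capture('wrist')[:,:,::-1])
cv2.imwrite("pics/w4b.png",cv2.resize(cv2.imread('pics/w4.png')[140:260,200:350],None,fx=5,fy=5,interpolation=cv2.INTER_CUBIC))
im=capture('side');cv2.imwrite("pics/s4.png",cv2.resize(im[180:300,250:400],None,fx=5,fy=5,interpolation=cv2.INTER_CUBIC)[:,:,::-1])
```

```text
t 6.3 pos [ 0.5144 -0.0962  0.1175] F [-0.05  0.42 -1.54] open 58.3
linear [-1.2 -1.  -0.5] rot [ 0.02 -0.05  0.09]
```

View pics/w4b.png

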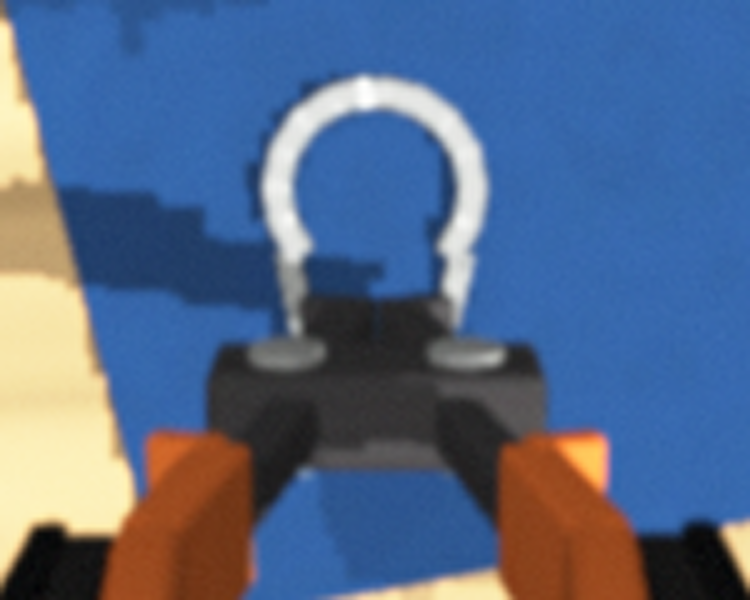

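View pics/s4.png

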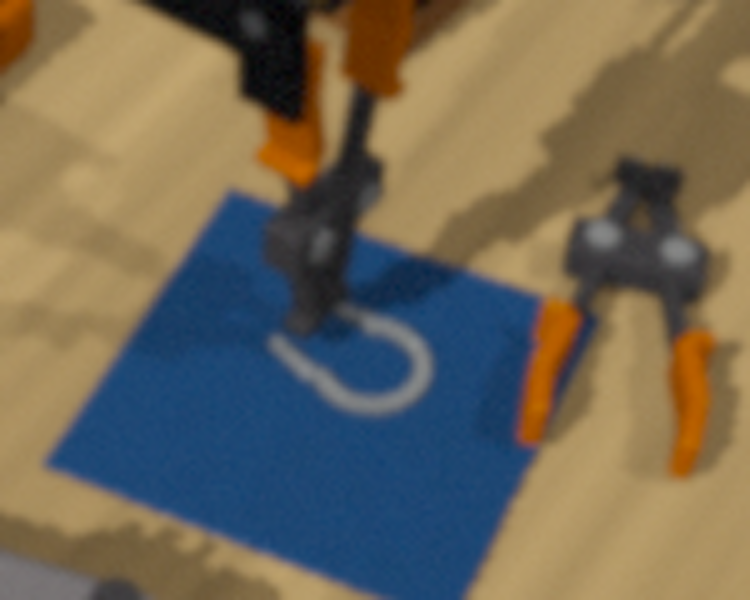

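Run:
```python
from ring import *
c=np.load('w4.npy',allow_pickle=True).item();im=cv2.imread('pics/w4.png')
hsv=cv2.cvtColor(im,cv2.COLOR_BGR2HSV)
# bow only fit
m=np.zeros(im.shape[:2],bool);m[150:190,245:302]=((hsv[...,1]<100)&(hsv[...,2]>150))[150:190,245:302]
ys,xs=np.nonzero(m)
for z in(.0055,):
  P=pix2w(c,np.c_[xs,ys],z)[:,:2]*1000
  r=least_squares(lambda p:np.hypot(*(P-p[:2]).T)-p[2],[491,-96,18.5]);print(r.x,len(P))
o=r.x[:2]/1000;a=np.radians(-2.8);u=np.array([np.cos(a),np.sin(a)]);v=np.array([-u[1],u[0]])
print('target',o+u*.0245)
big=cv2.resize(im[140:260,200:350],None,fx=5,fy=5,interpolation=cv2.INTER_CUBIC)
def poly(P,col,cl=True):
  p=((w2pix(c,P)-[200,140]+.5)*5-.5).astype(int);cv2.polylines(big,[p],cl,col,1)
th=np.linspace(0,2*np.pi,60)
for R in(.016,.021):poly([[*(o+R*np.array([np.cos(t),np.sin(t)])),.006] for t in th],(0,255,0))
for s in(-1,1):poly([[*(o+u*x+v*s*(.012-(x-.0245)*.15)),.006] for x in(.012,.033)],(0,0,255),False)
q=bot.read_state()['position'][:2];print(q)
for z,hx,hy in((.0135,.003,.0075),(.018,.005,.0145)):
  poly([[*(q+u*i*hx+v*j*hy),z] for i,j in((-1,-1),(1,-1),(1,1),(-1,1))],(255,255,0))
cv2.imwrite('pics/ov4.png',big)
```

```text
[490.61962317 -96.13452422  18.64939928] 597
target [ 0.51509037 -0.09733134]
[ 0.51490983 -0.09632765]
```

View pics/ov4.png

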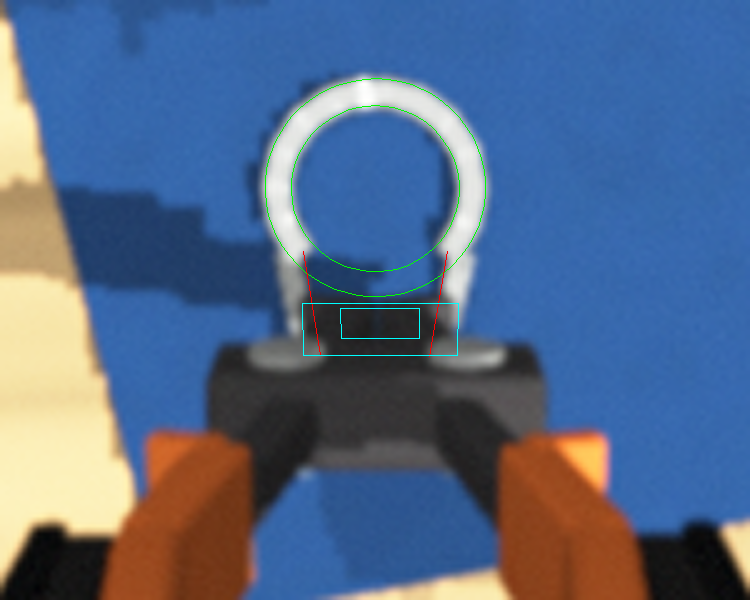

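Request:
{"api": "play_rows", "payload": {"fingers": [84, 84, 84, 84, 84, 84, 84], "linear": [[-0.3, -0.7, 2], [-0.3, -0.7, 4], [-0.3, -0.7, 6], [-0.3, -0.7, 7.5], [-0.3, -0.7, 8.5], [-0.3, -0.7, 8.5], [-0.3, -0.7, 8.5]], "rot": [[0, 0, 0], [0, 0, 0], [0, 0, 0], [0, 0, 0], [0, 0, 0], [0, 0, 0], [0, 0, 0]]}}

```text
time_s: 7.1
position: [0.5148, -0.0969, 0.1095]
tcp_rot: [[-0.999, 0.047, -0.0], [0.047, 0.999, 0.0], [0.0, 0.0, -1.0]]
force: [0.5, -0.2, -1.0]
opening: 0.676
```

```bash
cat > look.py <<'E'
from h import *
import sys
def look(tag,wr=(200,140,150,120),sr=(250,180,150,120)):
    c=get_calibration('wrist');np.save(f'{tag}.npy',c,allow_pickle=True)
    im=capture('wrist')[:,:,::-1];cv2.imwrite(f'pics/{tag}_w.png',im)
    sd=capture('side')[:,:,::-1];cv2.imwrite(f'pics/{tag}_s.png',sd)
    def cr(i,r):
        x,y,w,h=r;return cv2.resize(i[y:y+h,x:x+w],(400,int(400*h/w)),interpolation=cv2.INTER_CUBIC)
    a,b=cr(im,wr),cr(sd,sr);h=max(a.shape[0],b.shape[0]);o=np.zeros((h,800,3),np.uint8);o[:a.shape[0],:400]=a;o[:b.shape[0],400:]=b
    cv2.imwrite(f'pics/{tag}_b.png',o)
E
python3 - <<'E'
from look import *
goal([.5151,-.0973,.108],87.2)
look('a5')
E
```

```text
t 7.1 pos [ 0.5148 -0.0969  0.1095] F [ 0.46 -0.21 -1.  ] open 58.8
linear [-0.4 -0.4  1.5] rot [ 0.  -0.   0.1]
```

View pics/a5_b.png

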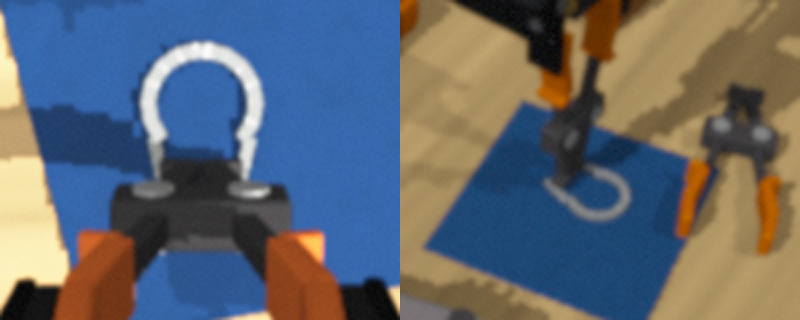

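Request:
{"api": "play_rows", "payload": {"fingers": [84, 84, 84], "linear": [[0, -0.3, 0.8], [0, -0.3, 1.4], [0, -0.3, 1.4]], "rot": [[0, 0, 0], [0, 0, 0], [0, 0, 0]]}}

```text
time_s: 7.5
position: [0.5149, -0.0973, 0.1083]
tcp_rot: [[-0.999, 0.047, 0.0], [0.047, 0.999, -0.0], [-0.0, -0.0, -1.0]]
force: [0.2, -0.4, -1.0]
opening: 0.668
```

Request:
{"api": "play_rows", "payload": {"fingers": [84, 84, 84], "linear": [[0, 0, 0.6], [0, 0, 0.9], [0, 0, 0.9]], "rot": [[0, 0, 0], [0, 0, 0], [0, 0, 0]]}}

```text
time_s: 7.8
position: [0.5155, -0.0974, 0.1079]
tcp_rot: [[-0.999, 0.047, 0.002], [0.047, 0.999, -0.001], [-0.002, -0.001, -1.0]]
force: [0.2, -0.2, 4.8]
opening: 0.674
```

Request:
{"api": "play_rows", "payload": {"fingers": [90, 96, 102, 108, 114, 120, 126, 132, 138, 144, 150, 155, 160, 165, 170, 174, 178, 182, 182, 182], "linear": [[0, 0, -0.8], [0, 0, -0.8], [0, 0, -0.8], [0, 0, -0.8], [0, 0, -0.8], [0, 0, -0.8], [0, 0, -0.8], [0, 0, -0.8], [0, 0, -0.8], [0, 0, -0.8], [0, 0, -0.8], [0, 0, -0.8], [0, 0, -0.8], [0, 0, -0.8], [0, 0, -0.8], [0, 0, -0.8], [0, 0, -0.8], [0, 0, -0.8], [0, 0, -0.8], [0, 0, -0.8]], "rot": [[0, 0, 0], [0, 0, 0], [0, 0, 0], [0, 0, 0], [0, 0, 0], [0, 0, 0], [0, 0, 0], [0, 0, 0], [0, 0, 0], [0, 0, 0], [0, 0, 0], [0, 0, 0], [0, 0, 0], [0, 0, 0], [0, 0, 0], [0, 0, 0], [0, 0, 0], [0, 0, 0], [0, 0, 0], [0, 0, 0]]}}

```text
time_s: 9.8
position: [0.5169, -0.0965, 0.1105]
tcp_rot: [[-0.999, 0.048, 0.005], [0.048, 0.999, 0.001], [-0.005, 0.001, -1.0]]
force: [0.6, 3.9, 17.4]
opening: 0.292
```

Run:
```python
from look import *
goal([.5151,-.0973,.108],87.2)
look('a6')
```

```text
t 9.8 pos [ 0.5169 -0.0965  0.1105] F [ 0.56  3.92 17.36] open 25.4
linear [ 1.8 -0.9  2.5] rot [0.06 0.3  0.02]
```

View pics/a6_b.png

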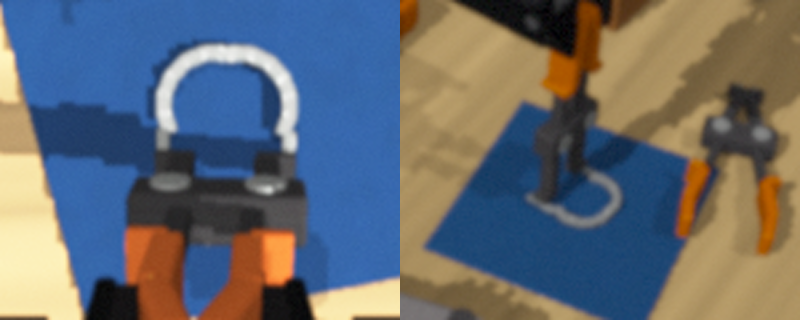

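Request:
{"api": "play_rows", "payload": {"fingers": [182, 182, 182, 182, 182, 182, 182, 182, 182], "linear": [[0, 0, -1], [0, 0, -2], [0, 0, -3], [0, 0, -5], [0, 0, -8], [0, 0, -13], [0, 0, -17], [0, 0, -20], [0, 0, -20]], "rot": [[0, 0, 0], [0, 0, 0], [0, 0, 0], [0, 0, 0], [0, 0, 0], [0, 0, 0], [0, 0, 0], [0, 0, 0], [0, 0, 0]]}}

```text
time_s: 10.8
position: [0.5151, -0.0974, 0.1286]
tcp_rot: [[-0.999, 0.047, 0.001], [0.047, 0.999, -0.0], [-0.001, -0.0, -1.0]]
force: [-0.4, 0.1, -1.4]
opening: 0.293
```

Run:
```python
from look import *
goal([.5151,-.0973,.108],87.2)
look('a7')
```

```text
t 10.8 pos [ 0.5151 -0.0974  0.1286] F [-0.36  0.09 -1.37] open 25.5
linear [ 0.1  0.1 20.6] rot [-0.03  0.06  0.1 ]
```

View pics/a7_b.png

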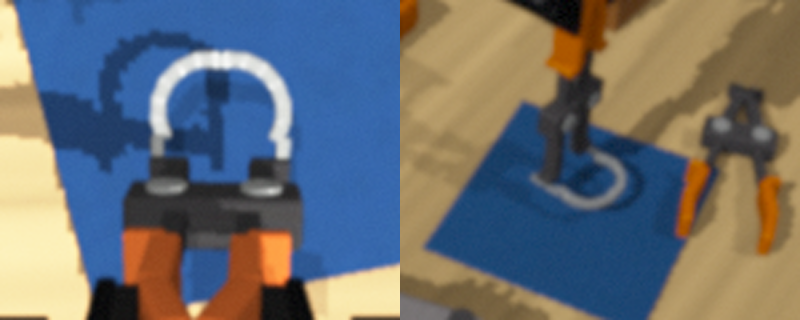

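```bash
cat > oring.py <<'E'
from ring import *
def fitopen(c,im,z,roi,guess,thr=130,smax=90,fixd=None,m=None):
    hsv=cv2.cvtColor(im,cv2.COLOR_BGR2HSV);x0,y0,x1,y1=roi
    if m is None:
        m=np.zeros(im.shape[:2],np.uint8);m[y0:y1,x0:x1]=((hsv[...,1]<smax)&(hsv[...,2]>thr))[y0:y1,x0:x1]*255
        n,l,st,_=cv2.connectedComponentsWithStats(m);k=1+np.argmax(st[1:,4]);m=(l==k)
    ys,xs=np.nonzero(m);P=pix2w(c,np.c_[xs,ys],z)[:,:2]*1000
    def halves(p):
        a=p[2];d=P-p[:2];X=d@np.array([np.cos(a),np.sin(a)]);Y=d@np.array([-np.sin(a),np.cos(a)])
        s=np.sign(Y);de=p[3] if fixd is None else fixd
        Xr=X+18.5;t=-s*de
        return Xr*np.cos(t)-Y*np.sin(t)-18.5, Xr*np.sin(t)+Y*np.cos(t)
    def res(p):
        X,Y=halves(p);return np.where(X<11,np.hypot(X,Y)-18.5,(abs(Y)-14.9+.16*(X-22)))
    p=least_squares(res,[*guess,.24],loss='soft_l1').x;r=res(p)
    X,Y=halves(p);print('n',len(P),'origin',p[:2].round(2),'yaw',np.degrees(p[2]).round(2),'delta',p[3].round(3),'rms',np.sqrt((r**2).mean()).round(2),'X',X.min().round(1),X.max().round(1))
    return p,m
def drawring(big,c,o,yaw,de,z,off,sc,col=(0,255,0)):
    for s in(-1,1):
        for R in(16,21):
            th=np.linspace(np.pi,np.radians(50),30);L=np.c_[R*np.cos(th)+18.5,s*R*np.sin(th)]
            t=s*de;L=L@np.array([[np.cos(t),np.sin(t)],[-np.sin(t),np.cos(t)]])-[18.5,0]
            W=L@np.array([[np.cos(yaw),np.sin(yaw)],[-np.sin(yaw),np.cos(yaw)]])/1000+o
            p=((w2pix(c,np.c_[W,np.full(len(W),z)])-off+.5)*sc-.5).astype(int);cv2.polylines(big,[p],False,col,1)
E
python3 - <<'E'
from oring import *
c=np.load('a7.npy',allow_pickle=True).item();im=cv2.imread('pics/a7_w.png')
p,m=fitopen(c,im,.0237,(250,150,318,202),[495,-97,-.05])
s=bot.read_state();q=s['position'][:2]*1000;u=np.array([np.cos(p[2]),np.sin(p[2])]);v=np.array([-u[1],u[0]]);d=q-p[:2];print('tcp in ring',d@u,d@v)
big=cv2.resize(im[140:260,200:350],None,fx=5,fy=5,interpolation=cv2.INTER_CUBIC)
drawring(big,c,p[:2]/1000,p[2],p[3],.0237,np.array([200,140]),5);cv2.imwrite('pics/ov7.png',big)
E
```

```text
n 701 origin [494.58 -90.44] yaw -3.55 delta 0.194 rms 1.83 X -21.1 20.3
tcp in ring 20.55533183699381 -5.515631417562576
```

View pics/ov7.png

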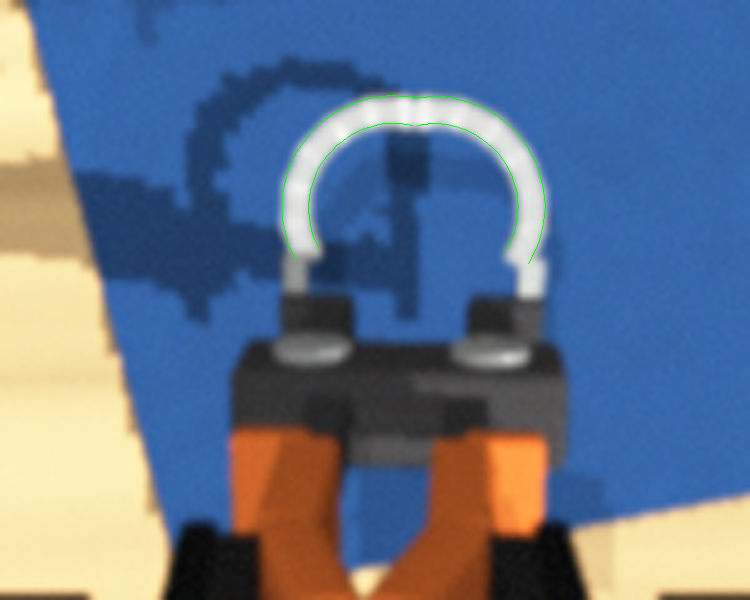

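Run:
```python
from h import *
im=cv2.imread('pics/a7_s.png');cv2.imwrite('pics/a7_sz.png',cv2.resize(im[190:270,280:380],None,fx=8,fy=7.5,interpolation=cv2.INTER_CUBIC))
cv2.imwrite('pics/top7.png',capture('top')[:,:,::-1])
im=cv2.imread('pics/top7.png');cv2.imwrite('pics/top7z.png',cv2.resize(im[200:280,240:340],None,fx=8,fy=7.5,interpolation=cv2.INTER_CUBIC))
```

```text
(no output)
```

View pics/a7_sz.png

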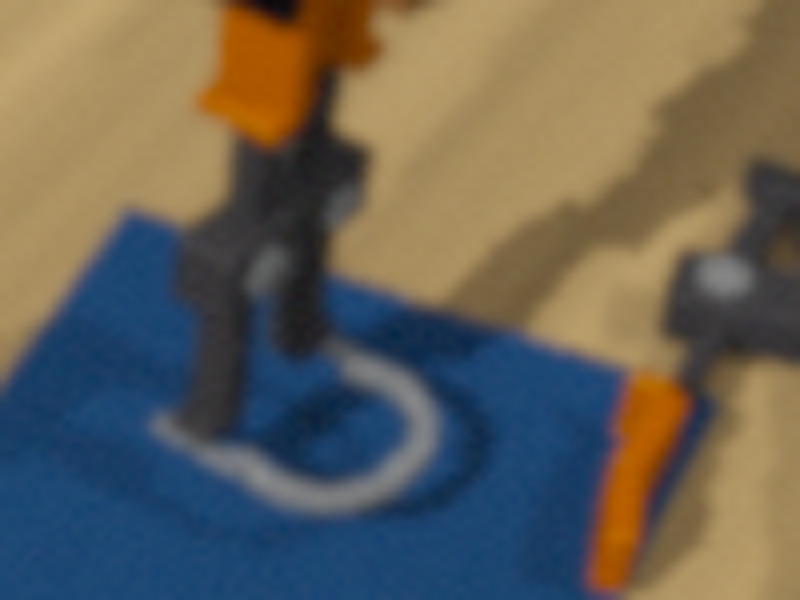

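View pics/top7z.png

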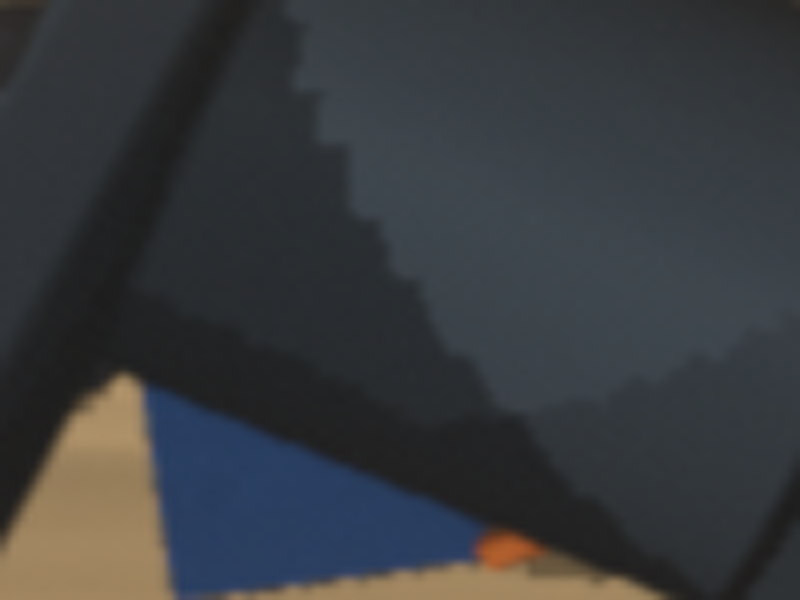

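```bash
cat > tilt.py <<'E'
from oring import *
def rays(c,px):
    n=cv2.undistortPoints(np.array(px,float).reshape(-1,1,2),K(c),c['dist']).reshape(-1,2)
    T=np.array(c['camera_from_world']);R=T[:3,:3];return -R.T@T[:3,3]*1000,np.c_[n,np.ones(len(n))]@R
def locres(o,d,c0,yaw,de,rx,ry):
    # world-aligned tilt small rotations about ring axes
    Rz=cv2.Rodrigues(np.array([0,0,yaw]))[0];Rt=Rz@cv2.Rodrigues(np.array([rx,ry,0.]))[0]
    ol=Rt.T@(o-c0);dl=d@Rt;t=-ol[2]/dl[:,2];P=ol+dl*t[:,None];X,Y=P[:,0],P[:,1]
    s=np.sign(Y);Xr=X+18.5;a=-s*de;X2=Xr*np.cos(a)-Y*np.sin(a)-18.5;Y2=Xr*np.sin(a)+Y*np.cos(a)
    return np.where(X2<11,np.hypot(X2,Y2)-18.5,(abs(Y2)-14.9+.16*(X2-22)))
def joint(cw,mw,cs,ms,g):
    ow,dw=rays(cw,np.c_[np.nonzero(mw)[::-1]]);os_,_=rays(cs,[[0,0]])
    ps=np.c_[np.nonzero(ms)[::-1]]
    def f(p):
        r1=locres(ow,dw,p[:3],p[3],p[4],p[5],p[6])
        o,d=rays(cs,ps)
        r2=locres(o,d,p[:3]+np.array([p[7],p[8],0]),p[3],p[4],p[5],p[6])
        return np.r_[r1/np.sqrt(len(r1)),r2/np.sqrt(len(r2)),p[7]/20,p[8]/20,p[5]*1,p[6]*1,(p[2]-g[2])/10]
    s=least_squares(f,g+[0,0]);p=s.x
    print('o',p[:3].round(2),'yaw',np.degrees(p[3]).round(2),'de',p[4].round(3),'roll/pitch deg',np.degrees(p[5:7]).round(2),'sidebias',p[7:].round(2),'cost',s.cost.round(4))
    for rx in np.radians([-3,-1.5,0,1.5,3]):
        q=least_squares(lambda p:np.r_[f(p),(p[5]-rx)*100],p);print(np.degrees(rx).round(1),q.cost.round(4))
    return p
def mask(im,roi,thr,smax):
    hsv=cv2.cvtColor(im,cv2.COLOR_BGR2HSV);x0,y0,x1,y1=roi
    m=np.zeros(im.shape[:2],np.uint8);m[y0:y1,x0:x1]=((hsv[...,1]<smax)&(hsv[...,2]>thr))[y0:y1,x0:x1]*255
    n,l,st,_=cv2.connectedComponentsWithStats(m);k=1+np.argmax(st[1:,4]);return l==k
E
python3 - <<'E'
from tilt import *
cw=np.load('a7.npy',allow_pickle=True).item();cs=get_calibration('side')
mw=mask(cv2.imread('pics/a7_w.png'),(250,150,318,202),130,90);ms=mask(cv2.imread('pics/a7_s.png'),(296,230,338,262),85,80)
print(mw.sum(),ms.sum())
o=cv2.imread('pics/a7_s.png');o[ms]=(0,0,255);cv2.imwrite('pics/ms.png',cv2.resize(o[190:270,280:380],None,fx=6,fy=6,interpolation=0))
joint(cw,mw,cs,ms,[494.6,-90.4,23.,-.06,.2,0,0])
E
```

```text
701 230
o [494.27 -90.5   25.35] yaw -2.71 de 0.173 roll/pitch deg [ 0.19 -1.17] sidebias [-0.5   1.03] cost 5.0802
-3.0 5.2101
-1.5 5.1278
0.0 5.0922
1.5 5.1036
3.0 5.1883
```

View pics/ms.png

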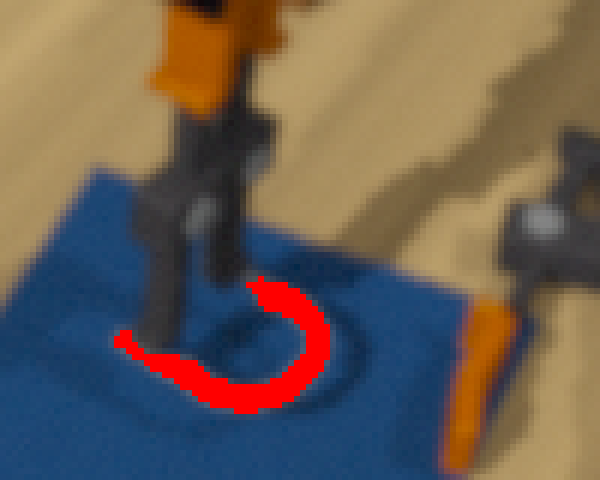

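```bash
sed -i 's/return np.where(X2<11,np.hypot(X2,Y2)-18.5,(abs(Y2)-14.9+.16\*(X2-22)))$/return np.where(X2<9,np.hypot(X2,Y2)-18.5,0)/' tilt.py
python3 - <<'E'
from tilt import *
cw=np.load('a7.npy',allow_pickle=True).item();cs=get_calibration('side')
mw=mask(cv2.imread('pics/a7_w.png'),(250,150,318,202),130,90);ms=mask(cv2.imread('pics/a7_s.png'),(296,230,338,262),85,80)
p=joint(cw,mw,cs,ms,[494.6,-90.4,23.,-.06,.2,0,0])
E
```

```text
o [494.31 -90.36  24.97] yaw -7.16 de 0.169 roll/pitch deg [ 0.4  -2.24] sidebias [-0.35  0.64] cost 4.1459
-3.0 4.238
-1.5 4.1378
0.0 4.1486
1.5 4.1555
3.0 4.1705
```

Run:
```python
from oring import *
c=np.load('w4.npy',allow_pickle=True).item();im=cv2.imread('pics/w4.png')
hsv=cv2.cvtColor(im,cv2.COLOR_BGR2HSV)
fitopen(c,im,.0055,(245,150,302,190),[490.6,-96,-.05],thr=150,smax=100)
c=np.load('a7.npy',allow_pickle=True).item();im=cv2.imread('pics/a7_w.png')
for z in (.0215,.0237,.026):fitopen(c,im,z,(250,150,318,192),[495,-90,-.05],thr=150,smax=100)
im=cv2.imread('pics/a6_w.png');c=np.load('a6.npy',allow_pickle=True).item()
fitopen(c,im,.0055,(250,150,318,192),[495,-90,-.05],thr=150,smax=100)
# overlays with fixed deltas
c=np.load('a7.npy',allow_pickle=True).item();im=cv2.imread('pics/a7_w.png')
```

```text
n 597 origin [490.4  -96.12] yaw -0.9 delta 0.005 rms 1.89 X -21.2 12.1
n 634 origin [494.91 -90.33] yaw -3.83 delta 0.197 rms 1.91 X -21.5 13.2
n 634 origin [494.58 -90.36] yaw -3.9 delta 0.191 rms 1.89 X -21.5 12.9
n 634 origin [494.19 -90.42] yaw -4.33 delta 0.183 rms 1.87 X -21.4 12.7
n 643 origin [494.7  -87.07] yaw -1.81 delta 0.194 rms 1.85 X -21.4 15.7
```

Request:
{"api": "play_rows", "payload": {"fingers": [182, 182, 182, 182, 182, 182, 170, 155, 140, 125, 110, 100, 92, 88, 84, 84, 84], "linear": [[0, 0, 4], [0, 0, 9], [0, 0, 14], [0, 0, 16.5], [0, 0, 17.5], [0, 0, 17.5], [0, 0, 17.5], [0, 0, 17.5], [0, 0, 18], [0, 0, 18.3], [0, 0, 18.6], [0, 0, 19], [0, 0, 19], [0, 0, 19], [0, 0, 19], [0, 0, 19], [0, 0, 19]], "rot": [[0, 0, 0], [0, 0, 0], [0, 0, 0], [0, 0, 0], [0, 0, 0], [0, 0, 0], [0, 0, 0], [0, 0, 0], [0, 0, 0], [0, 0, 0], [0, 0, 0], [0, 0, 0], [0, 0, 0], [0, 0, 0], [0, 0, 0], [0, 0, 0], [0, 0, 0]]}}

```text
time_s: 12.65
position: [0.5144, -0.097, 0.1087]
tcp_rot: [[-0.999, 0.047, -0.001], [0.047, 0.999, 0.0], [0.001, 0.0, -1.0]]
force: [-0.1, 0.4, 2.0]
opening: 0.667
```

Run:
```python
from look import *
from oring import *
goal([.5151,-.0973,.108],87.2)
look('a8')
c=np.load('a8.npy',allow_pickle=True).item();im=cv2.imread('pics/a8_w.png')
fitopen(c,im,.0055,(245,150,318,190),[495,-92,-.05],thr=150,smax=100)
cv2.imwrite('pics/a8_z.png',cv2.resize(im[140:260,200:350],None,fx=5,fy=5,interpolation=cv2.INTER_CUBIC))
```

```text
t 12.65 pos [ 0.5144 -0.097   0.1087] F [-0.1   0.36  1.99] open 58.0
linear [-0.7 -0.3  0.7] rot [ 0.02 -0.05  0.1 ]
n 598 origin [490.1  -97.43] yaw -6.55 delta 0.011 rms 1.84 X -21.5 11.2
```

View pics/a8_z.png

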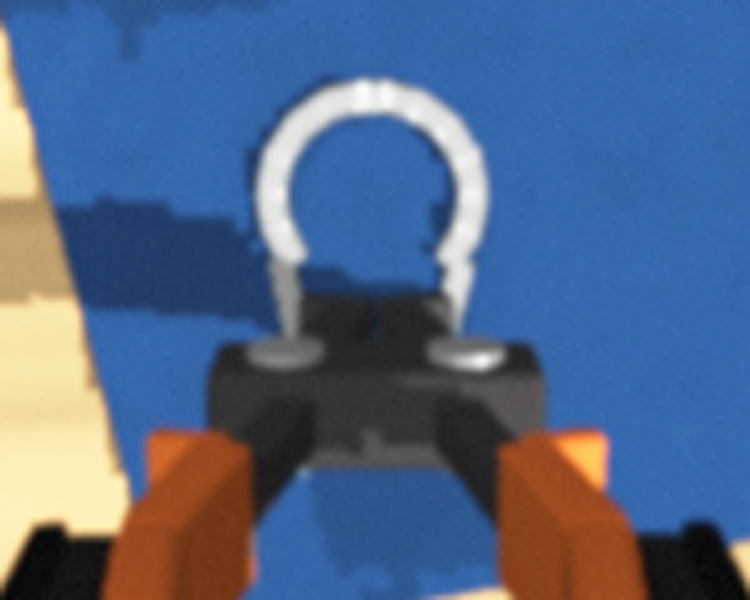

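Request:
{"api": "play_rows", "payload": {"fingers": [84, 90, 96, 102, 108, 114, 120, 126, 132, 138, 144, 150, 155, 160, 165, 170, 175, 179, 182, 182], "linear": [[0, 0, -0.5], [0, 0, -0.6], [0, 0, -0.8], [0, 0, -0.9], [0, 0, -1.1], [0, 0, -1.2], [0, 0, -1.4], [0, 0, -1.5], [0, 0, -1.7], [0, 0, -1.8], [0, 0, -2], [0, 0, -2.1], [0, 0, -2.3], [0, 0, -2.4], [0, 0, -2.6], [0, 0, -2.8], [0, 0, -2.9], [0, 0, -3], [0, 0, -3], [0, 0, -3]], "rot": [[0, 0, 0], [0, 0, 0], [0, 0, 0], [0, 0, 0], [0, 0, 0], [0, 0, 0], [0, 0, 0], [0, 0, 0], [0, 0, 0], [0, 0, 0], [0, 0, 0], [0, 0, 0], [0, 0, 0], [0, 0, 0], [0, 0, 0], [0, 0, 0], [0, 0, 0], [0, 0, 0], [0, 0, 0], [0, 0, 0]]}}

```text
time_s: 14.75
position: [0.5148, -0.0972, 0.1121]
tcp_rot: [[-0.999, 0.047, -0.0], [0.047, 0.999, -0.0], [0.0, -0.0, -1.0]]
force: [-0.1, -0.5, -0.9]
opening: 0.292
```

Run:
```python
from look import *
from oring import *
goal([.5151,-.0973,.108],87.2)
look('a9')
c=np.load('a9.npy',allow_pickle=True).item();im=cv2.imread('pics/a9_w.png')
fitopen(c,im,.0055,(245,150,318,190),[495,-92,-.05],thr=150,smax=100)
cv2.imwrite('pics/a9_z.png',cv2.resize(im[140:260,200:350],None,fx=5,fy=5,interpolation=cv2.INTER_CUBIC))
```

```text
t 14.75 pos [ 0.5148 -0.0972  0.1121] F [-0.07 -0.52 -0.88] open 25.4
linear [-0.4 -0.1  4.1] rot [-0.  -0.   0.1]
n 579 origin [494.1  -96.66] yaw -3.98 delta 0.193 rms 1.81 X -21.2 11.4
```

View pics/a9_z.png

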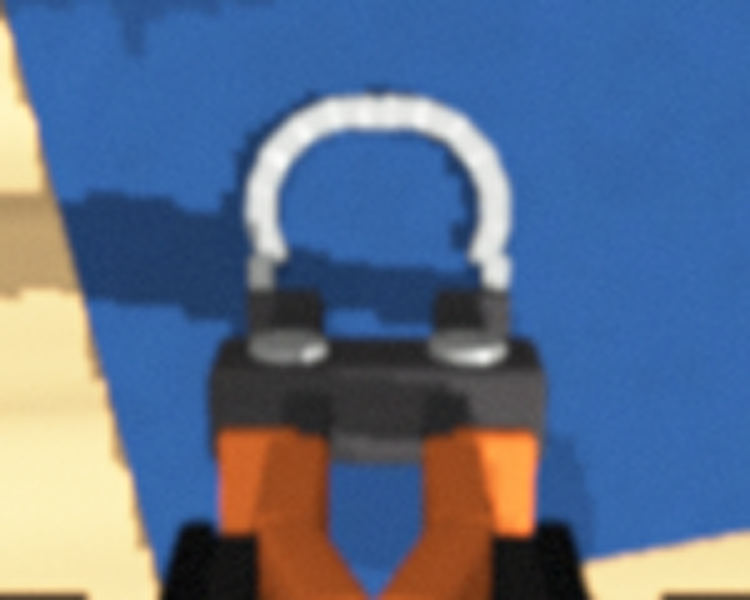

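Request:
{"api": "play_rows", "payload": {"fingers": [184, 186, 188, 190, 190, 190], "linear": [[0, 0, -0.1], [0, 0, -0.2], [0, 0, -0.2], [0, 0, -0.2], [0, 0, -0.2], [0, 0, -0.2]], "rot": [[0, 0, 0], [0, 0, 0], [0, 0, 0], [0, 0, 0], [0, 0, 0], [0, 0, 0]]}}

```text
time_s: 15.45
position: [0.5148, -0.0972, 0.1122]
tcp_rot: [[-0.999, 0.047, -0.0], [0.047, 0.999, -0.0], [0.0, -0.0, -1.0]]
force: [-0.3, 0.1, -1.2]
opening: 0.257
```

Run:
```python
from look import *
from oring import *
goal([.5151,-.0973,.108],87.2)
look('a10')
c=np.load('a10.npy',allow_pickle=True).item();im=cv2.imread('pics/a10_w.png')
p,m=fitopen(c,im,.0055,(245,150,318,190),[495,-92,-.05],thr=150,smax=100)
big=cv2.resize(im[140:260,200:350],None,fx=5,fy=5,interpolation=cv2.INTER_CUBIC)
for d,col in((p[3],(0,255,0)),(.24,(0,0,255))):drawring(big,c,p[:2]/1000,p[2],d,.006,np.array([200,140]),5,col)
cv2.imwrite('pics/a10_z.png',big)
```

```text
t 15.45 pos [ 0.5148 -0.0972  0.1122] F [-0.26  0.06 -1.23] open 22.3
linear [-0.3 -0.1  4.2] rot [-0.  -0.   0.1]
n 598 origin [494.64 -96.59] yaw -1.99 delta 0.218 rms 1.88 X -21.6 11.4
```

View pics/a10_z.png

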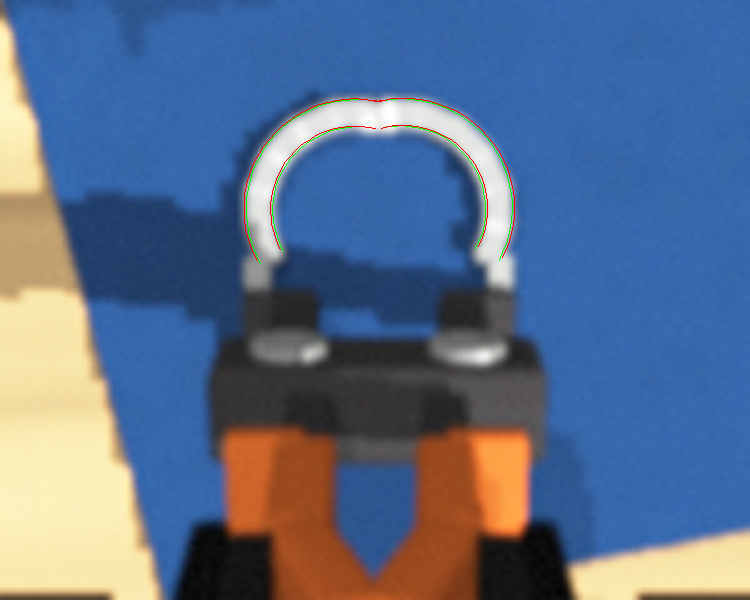

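Request:
{"api": "play_rows", "payload": {"fingers": [192, 192, 192, 192, 192, 192, 192, 192, 192, 192, 192, 192, 192, 192, 192, 192, 192, 192, 192, 192], "linear": [[0, 0, 0], [0, 0, 0], [0, 0, -2], [0, 0, -6], [0, 0, -14], [0, 0, -26], [0, 0, -42], [0, 0, -60], [0, 0, -80], [0, 5, -100], [-1, 18, -118], [-3, 40, -130], [-5, 68, -137], [-7, 98, -138], [-9, 130, -138], [-11, 160, -138], [-13, 188, -138], [-14, 209, -138], [-14.7, 221, -138], [-14.7, 225, -138]], "rot": [[0, 0, 0], [0, 0, 0], [0, 0, 0], [0, 0, 0], [0, 0, 0], [0, 0, 0], [0, 0, 0], [0, 0, 0], [0, 0, 0], [0, 0, 0], [0, 0, 0], [0, 0, 0], [0, 0, 0], [0, 0, 0], [0, 0, 0], [0, 0, 0], [0, 0, 0], [0, 0, 0], [0, 0, 0], [0, 0, 0]]}}

```text
time_s: 17.55
position: [0.54, 0.1278, 0.2509]
tcp_rot: [[-0.999, 0.046, 0.001], [0.046, 0.999, -0.0], [-0.001, -0.0, -1.0]]
force: [-0.4, -0.8, -2.1]
opening: 0.254
```

Request:
{"api": "play_rows", "payload": {"fingers": [192, 192], "linear": [[0, 0, 0], [0, 0, 0]], "rot": [[0, 0, 0], [0, 0, 0]]}}

```text
time_s: 17.75
position: [0.54, 0.1259, 0.2504]
tcp_rot: [[-0.999, 0.048, -0.0], [0.048, 0.999, -0.001], [0.0, -0.001, -1.0]]
force: [0.9, -0.3, -2.2]
opening: 0.247
```

Run:
```python
from look import *
goal([.540,.1267,.25],87.2)
look('b1',sr=(150,180,150,120))
cv2.imwrite('pics/b1_z.png',cv2.resize(cv2.imread('pics/b1_w.png')[130:260,200:350],None,fx=4.6,fy=4.6,interpolation=cv2.INTER_CUBIC))
```

```text
t 17.75 pos [0.54   0.1259 0.2504] F [ 0.93 -0.34 -2.21] open 21.5
linear [0.  0.8 0.4] rot [-0.04 -0.    0.05]
```

View pics/b1_z.png

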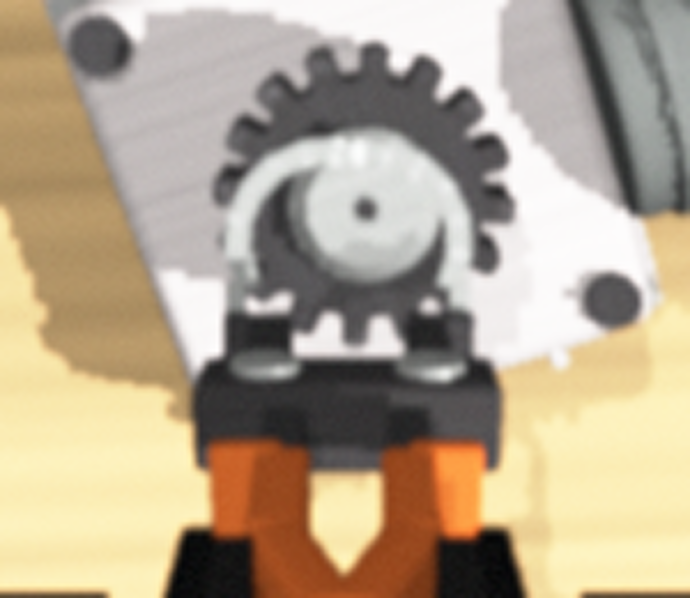

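View pics/b1_b.png

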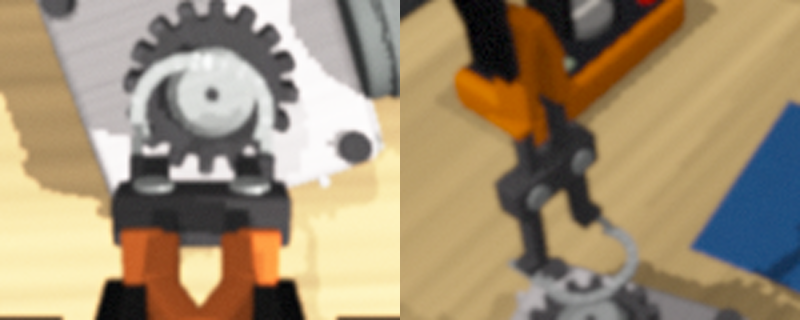

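```bash
cat > sh.py <<'E'
from look import *
from oring import *
def show(tag,ring_off=(-20.2,.6),yaw=-2.6,de=.23,zr=None,crop=(200,130,150,130),sc=4.6,pos=None,ax=None):
    c=np.load(f'{tag}.npy',allow_pickle=True).item();im=cv2.imread(f'pics/{tag}_w.png')
    x,y,w,h=crop;big=cv2.resize(im[y:y+h,x:x+w],None,fx=sc,fy=sc,interpolation=cv2.INTER_CUBIC)
    o=np.array(pos[:2])+np.array(ring_off)/1000;drawring(big,c,o,np.radians(yaw),de,zr,np.array([x,y]),sc)
    if ax is not None:
        th=np.linspace(0,2*np.pi,60)
        for R,z in((14,.101),(18,.0965)):
            p=((w2pix(c,[[ax[0]+R/1000*np.cos(t),ax[1]+R/1000*np.sin(t),z] for t in th])-[x,y]+.5)*sc-.5).astype(int);cv2.polylines(big,[p],True,(0,0,255),1)
    cv2.imwrite(f'pics/{tag}_o.png',big);return o
E
python3 - <<'E'
from sh import *
c=np.load('b1.npy',allow_pickle=True).item();s=bot.read_state();print(s['position'])
a=pix2w(c,[(279.4,175.0)],.101)[0];print('axis',a)
t=get_calibration('top');print(pix2w(t,[(140+212.5/6-.4,180+268.5/6-.4)],.101))
print('ring o',show('b1',zr=s['position'][2]-.1085+.003,pos=s['position'],ax=a))
E
```

```text
[0.54006397 0.1258568  0.2502753 ]
axis [0.52081478 0.13078243 0.101     ]
[[0.52208931 0.13077478 0.101     ]]
ring o [0.51986397 0.1264568 ]
```

View pics/b1_o.png

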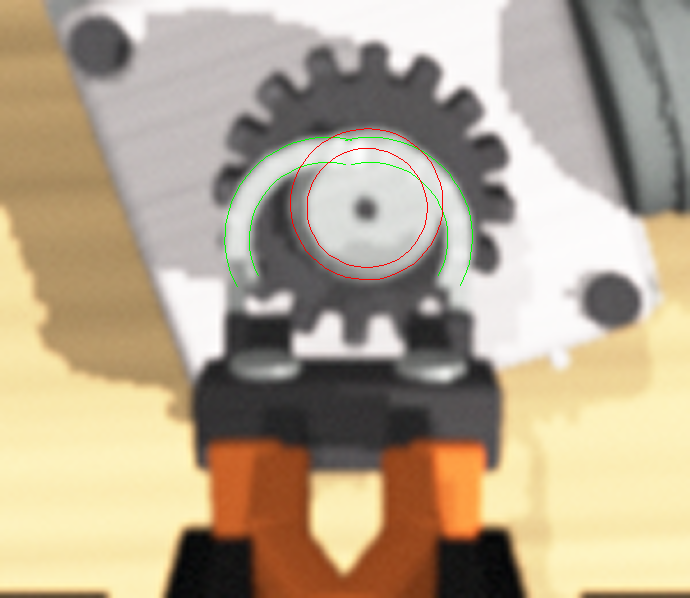

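Request:
{"api": "play_rows", "payload": {"fingers": [192, 192, 192, 192, 192, 192, 192], "linear": [[1, 2, 4], [2.2, 4.3, 12], [2.2, 4.3, 22], [2.2, 4.3, 30], [2.2, 4.3, 35], [2.2, 4.3, 35], [2.2, 4.3, 35]], "rot": [[0, 0, 0], [0, 0, 0], [0, 0, 0], [0, 0, 0], [0, 0, 0], [0, 0, 0], [0, 0, 0]]}}

```text
time_s: 18.55
position: [0.5382, 0.1313, 0.2151]
tcp_rot: [[-0.999, 0.047, -0.0], [0.047, 0.999, -0.0], [0.0, -0.0, -1.0]]
force: [-0.2, -0.2, -1.9]
opening: 0.255
```

Run:
```python
from sh import *
goal([.538,.1304,.215],87.2)
s=bot.read_state()
look('b2',sr=(150,180,150,120))
print('ring o',show('b2',zr=s['position'][2]-.1085+.003,pos=s['position'],ax=[.5208,.1308]))
cv2.imwrite('pics/b2_z.png',cv2.resize(cv2.imread('pics/b2_w.png')[130:260,200:350],None,fx=4.6,fy=4.6,interpolation=cv2.INTER_CUBIC))
```

```text
t 18.55 pos [0.5382 0.1313 0.2151] F [-0.22 -0.21 -1.91] open 22.2
linear [ 0.1 -0.9  0.1] rot [-0.   -0.01  0.1 ]
ring o [0.51798892 0.13186903]
```

View pics/b2_o.png

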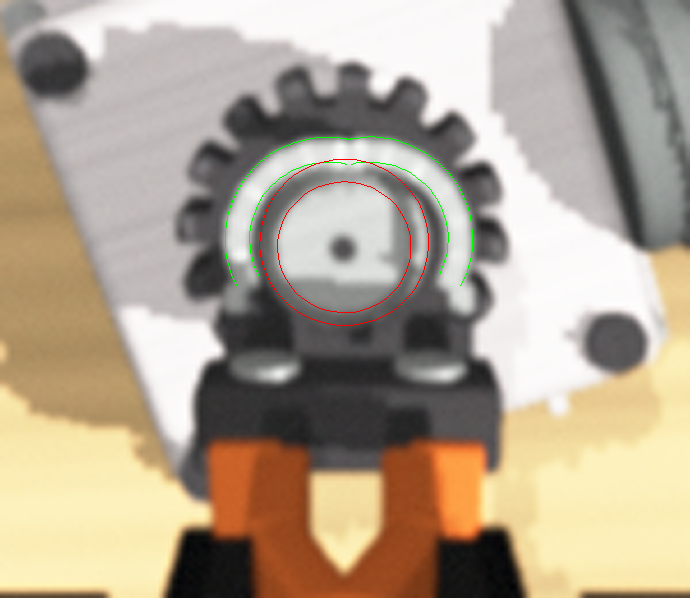

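View pics/b2_z.png

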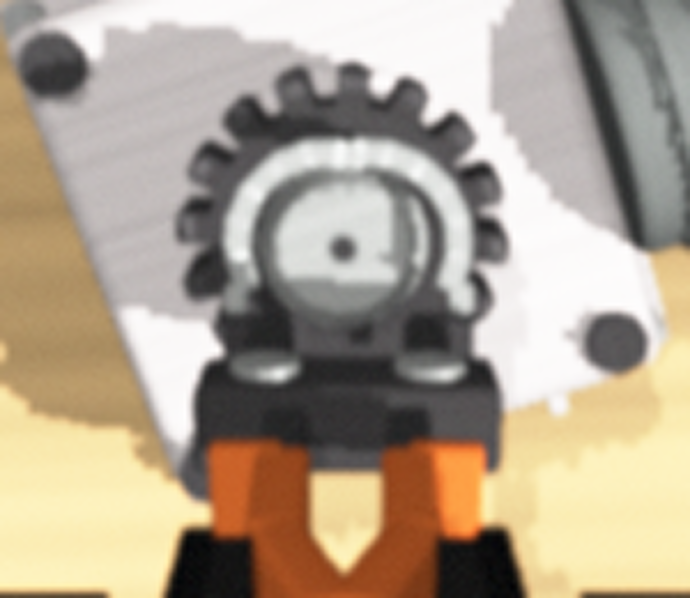

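View pics/b2_b.png

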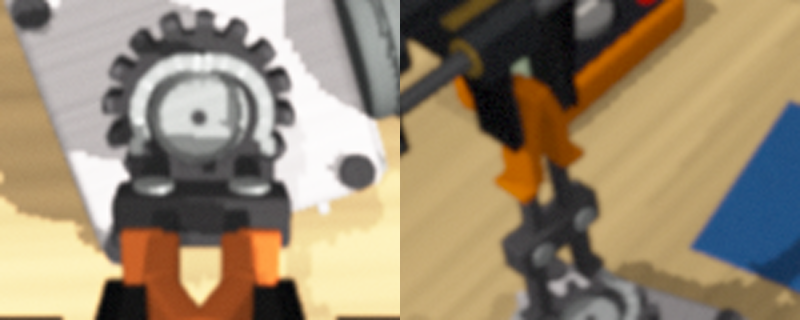

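Request:
{"api": "play_rows", "payload": {"fingers": [192, 192, 192, 192, 192, 192, 192], "linear": [[0, -1, 0], [0, -1, 1.5], [0, -1, 3], [0, -1, 4.5], [0, -1, 6], [0, -1, 7], [0, -1, 7]], "rot": [[0, 0, 0], [0, 0, 0], [0, 0, 0], [0, 0, 0], [0, 0, 0], [0, 0, 0], [0, 0, 0]]}}

```text
time_s: 19.35
position: [0.5379, 0.1303, 0.208]
tcp_rot: [[-0.999, 0.047, -0.0], [0.047, 0.999, 0.0], [0.0, -0.0, -1.0]]
force: [0.0, -0.3, -1.7]
opening: 0.255
```

Run:
```python
from sh import *
goal([.538,.1304,.205],87.2)
s=bot.read_state()
look('b3',sr=(170,240,100,80))
print('ring o',show('b3',zr=s['position'][2]-.1085+.003,pos=s['position'],ax=[.5208,.1308]))
```

```text
t 19.35 pos [0.5379 0.1303 0.208 ] F [ 0.03 -0.3  -1.71] open 22.2
linear [-0.1  0.1  3. ] rot [-0.   -0.02  0.1 ]
ring o [0.51768544 0.13088881]
```

View pics/b3_b.png

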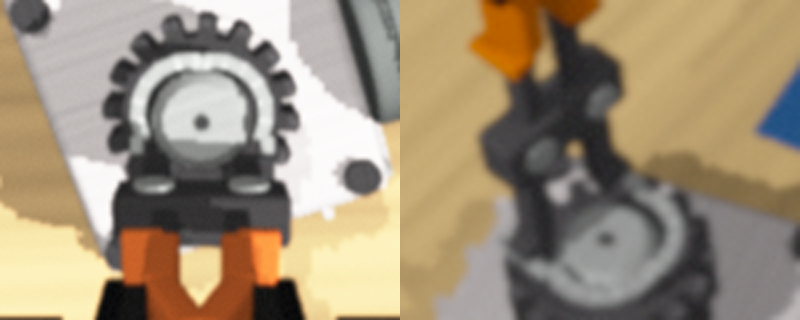

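View pics/b3_o.png

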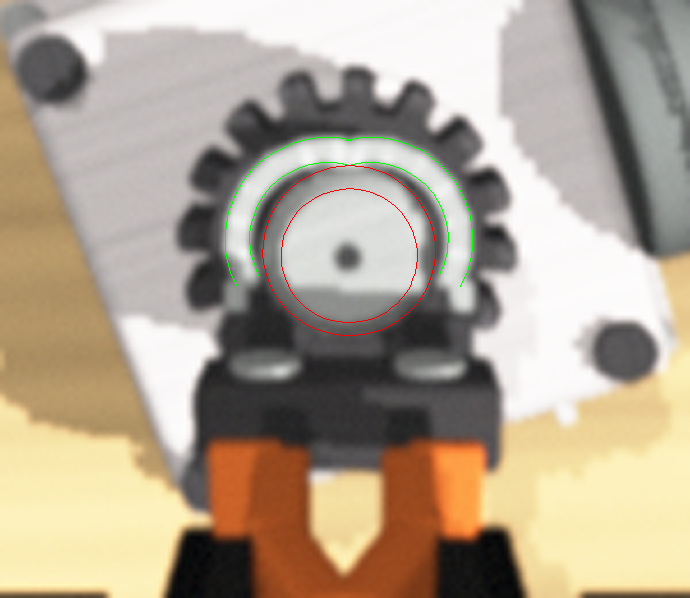

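Request:
{"api": "play_rows", "payload": {"fingers": [192, 192, 192, 192, 192, 192], "linear": [[0, 0, 1], [0, 0, 2], [0, 0, 3], [0, 0, 4], [0, 0, 5], [0, 0, 5]], "rot": [[0, 0, 0], [0, 0, 0], [0, 0, 0], [0, 0, 0], [0, 0, 0], [0, 0, 0]]}}

```text
time_s: 20.05
position: [0.5379, 0.1303, 0.2031]
tcp_rot: [[-0.999, 0.047, -0.0], [0.047, 0.999, -0.0], [0.0, -0.0, -1.0]]
force: [0.2, 0.1, -2.4]
opening: 0.251
```

Request:
{"api": "play_rows", "payload": {"fingers": [192, 192, 192, 192, 192], "linear": [[0, 0, 1], [0, 0, 2], [0, 0, 3], [0, 0, 3], [0, 0, 3]], "rot": [[0, 0, 0], [0, 0, 0], [0, 0, 0], [0, 0, 0], [0, 0, 0]]}}

```text
time_s: 20.55
position: [0.5381, 0.1303, 0.2003]
tcp_rot: [[-0.999, 0.047, 0.0], [0.047, 0.999, -0.0], [-0.0, -0.0, -1.0]]
force: [-0.3, -0.5, -2.1]
opening: 0.253
```

Run:
```python
from sh import *
goal([.538,.1304,.200],87.2)
s=bot.read_state()
look('b4',sr=(170,240,100,80))
print('ring o',show('b4',zr=s['position'][2]-.1085+.003,pos=s['position'],ax=[.5208,.1308]))
```

```text
t 20.55 pos [0.5381 0.1303 0.2003] F [-0.28 -0.5  -2.12] open 22.0
linear [0.1 0.1 0.3] rot [-0.    0.02  0.1 ]
ring o [0.51793859 0.13086176]
```

View pics/b4_b.png

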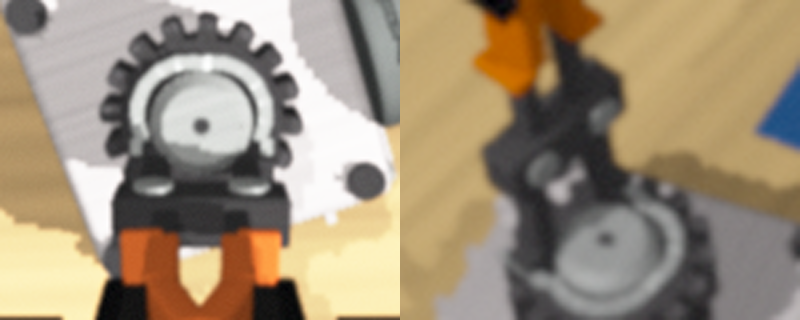

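View pics/b4_o.png

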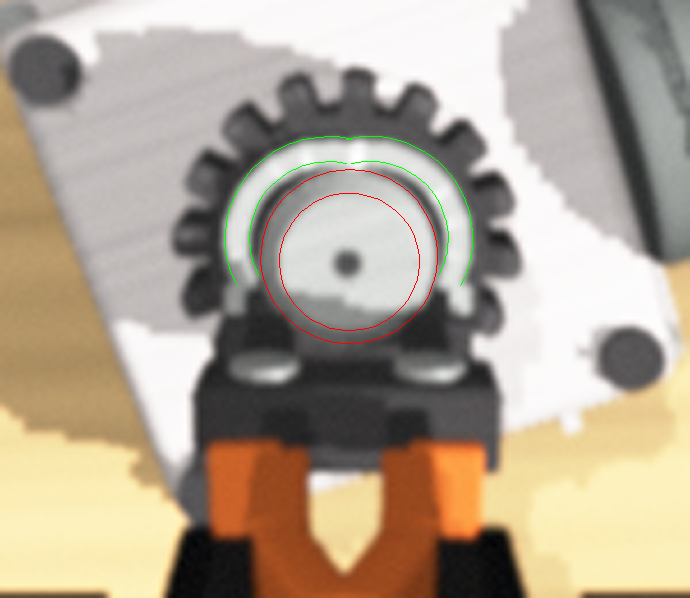

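Request:
{"api": "play_rows", "payload": {"fingers": [192, 192, 192, 192], "linear": [[0, 0, 1], [0, 0, 2], [0, 0, 2], [0, 0, 2]], "rot": [[0, 0, 0], [0, 0, 0], [0, 0, 0], [0, 0, 0]]}}

```text
time_s: 21.05
position: [0.539, 0.1303, 0.1992]
tcp_rot: [[-0.999, 0.047, 0.003], [0.047, 0.999, 0.0], [-0.003, 0.0, -1.0]]
force: [0.2, 0.1, 5.8]
opening: 0.254
```

Request:
{"api": "play_rows", "payload": {"fingers": [192, 192, 192, 192], "linear": [[0, 0, 1], [0, 0, 2], [0, 0, 2], [0, 0, 2]], "rot": [[0, 0, 0], [0, 0, 0], [0, 0, 0], [0, 0, 0]]}}

```text
time_s: 21.45
position: [0.5392, 0.1304, 0.1975]
tcp_rot: [[-0.999, 0.047, 0.003], [0.047, 0.999, 0.0], [-0.003, 0.0, -1.0]]
force: [0.4, 0.5, 5.8]
opening: 0.25
```

Request:
{"api": "play_rows", "payload": {"fingers": [192, 192, 192], "linear": [[0, 0, 0.8], [0, 0, 1.5], [0, 0, 1.5]], "rot": [[0, 0, 0], [0, 0, 0], [0, 0, 0]]}}

```text
time_s: 21.75
position: [0.5399, 0.1305, 0.1966]
tcp_rot: [[-0.999, 0.047, 0.005], [0.047, 0.999, 0.0], [-0.005, 0.001, -1.0]]
force: [0.2, 0.3, 8.7]
opening: 0.249
```

Run:
```python
from sh import *
goal([.538,.1304,.200],87.2)
s=bot.read_state()
look('b5',sr=(170,240,100,80))
print('ring o',show('b5',zr=s['position'][2]-.1085+.003,pos=s['position'],ax=[.5208,.1308]))
```

```text
t 21.75 pos [0.5399 0.1305 0.1966] F [0.22 0.34 8.75] open 21.6
linear [ 1.8 -0.1 -3.4] rot [0.03 0.27 0.09]
ring o [0.51966831 0.13105612]
```

View pics/b5_b.png

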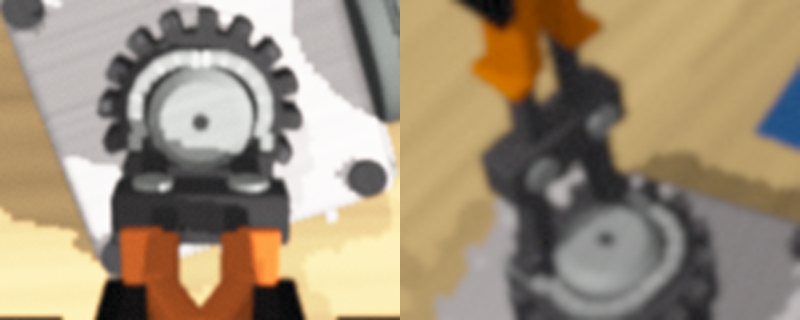

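View pics/b5_o.png

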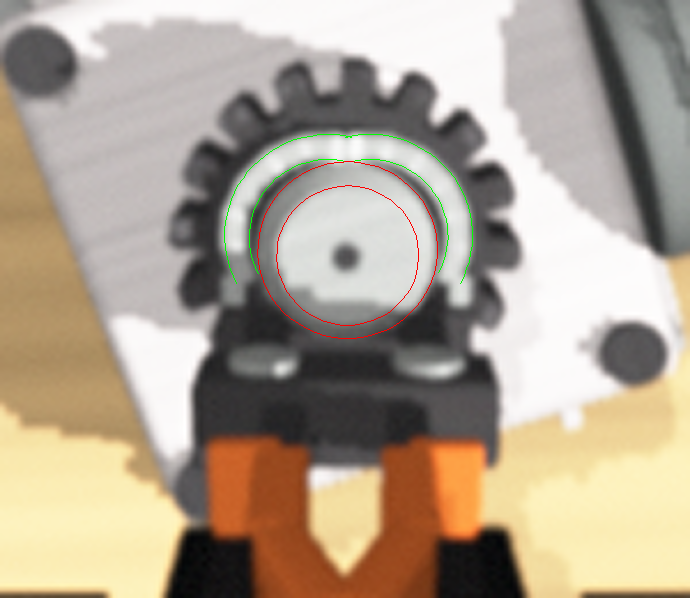

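Request:
{"api": "play_rows", "payload": {"fingers": [188, 184, 180, 176, 172, 168, 164, 160, 156, 152, 152], "linear": [[-0.2, 0, 0.4], [-0.5, 0, 0.6], [-0.8, 0, 0.8], [-1.1, 0, 0.9], [-1.4, 0, 1.1], [-1.7, 0, 1.3], [-2, 0, 1.4], [-2.3, 0, 1.6], [-2.6, 0, 1.8], [-2.9, 0, 1.9], [-2.9, 0, 1.9]], "rot": [[0, 0, 0], [0, 0, 0], [0, 0, 0], [0, 0, 0], [0, 0, 0], [0, 0, 0], [0, 0, 0], [0, 0, 0], [0, 0, 0], [0, 0, 0], [0, 0, 0]]}}

```text
time_s: 22.95
position: [0.5435, 0.1303, 0.1953]
tcp_rot: [[-0.999, 0.047, 0.007], [0.047, 0.999, 0.0], [-0.006, 0.001, -1.0]]
force: [-0.5, 0.2, 10.9]
opening: 0.406
```

Run:
```python
from sh import *
goal([.538,.1304,.200],87.2)
s=bot.read_state()
look('b6',sr=(170,240,100,80))
print('ring o',show('b6',zr=s['position'][2]-.107+.003,pos=s['position'],ax=[.5208,.1308],de=.11,ring_off=(-22.5,.8)))
```

```text
t 22.95 pos [0.5435 0.1303 0.1953] F [-0.49  0.21 10.87] open 35.4
linear [ 5.4 -0.1 -4.8] rot [0.04 0.37 0.09]
ring o [0.52095321 0.13105967]
```

View pics/b6_b.png

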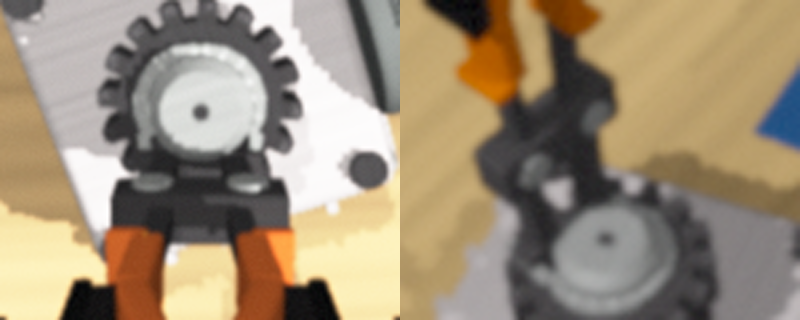

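View pics/b6_o.png

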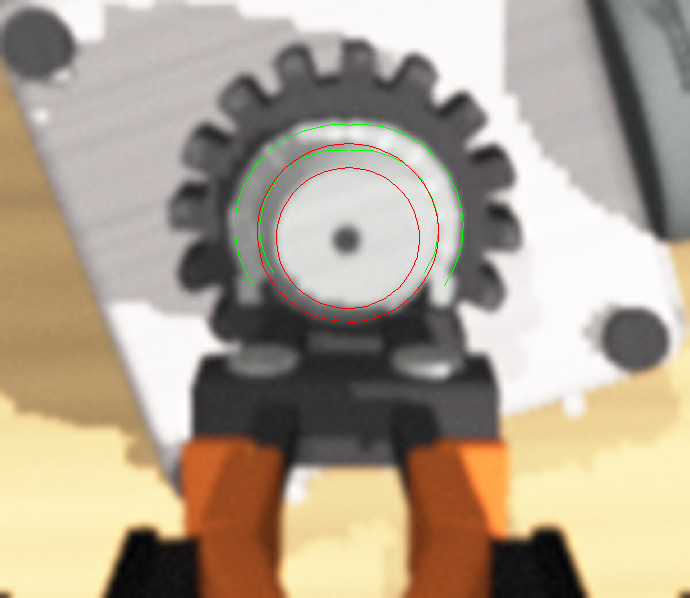

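Request:
{"api": "play_rows", "payload": {"fingers": [147, 142, 137, 132, 127, 122, 117, 112, 107, 102, 96, 90, 84, 84], "linear": [[-0.3, 0, 0.1], [-0.6, 0, 0.2], [-0.9, 0, 0.3], [-1.2, 0, 0.4], [-1.5, 0, 0.5], [-1.8, 0, 0.6], [-2.1, 0, 0.7], [-2.4, 0, 0.8], [-2.6, 0, 0.9], [-2.6, 0, 0.9], [-2.6, 0, 0.9], [-2.6, 0, 0.9], [-2.6, 0, 0.9], [-2.6, 0, 0.9]], "rot": [[0, 0, 0], [0, 0, 0], [0, 0, 0], [0, 0, 0], [0, 0, 0], [0, 0, 0], [0, 0, 0], [0, 0, 0], [0, 0, 0], [0, 0, 0], [0, 0, 0], [0, 0, 0], [0, 0, 0], [0, 0, 0]]}}

```text
time_s: 24.45
position: [0.5432, 0.13, 0.1917]
tcp_rot: [[-0.999, 0.047, -0.001], [0.047, 0.999, 0.0], [0.001, -0.0, -1.0]]
force: [-0.0, -0.3, 3.2]
opening: 0.667
```

Run:
```python
from sh import *
goal([.538,.1304,.200],87.2)
s=bot.read_state()
look('b7',sr=(170,240,100,80))
print('ring o',show('b7',zr=s['position'][2]-.105+.003,pos=s['position'],ax=[.5208,.1308],de=.02,ring_off=(-24.5,1)))
```

```text
t 24.45 pos [0.5432 0.13   0.1917] F [-0.04 -0.32  3.2 ] open 58.0
linear [ 5.2  0.2 -8.3] rot [-0.   -0.04  0.09]
ring o [0.51872781 0.13100225]
```

View pics/b7_b.png

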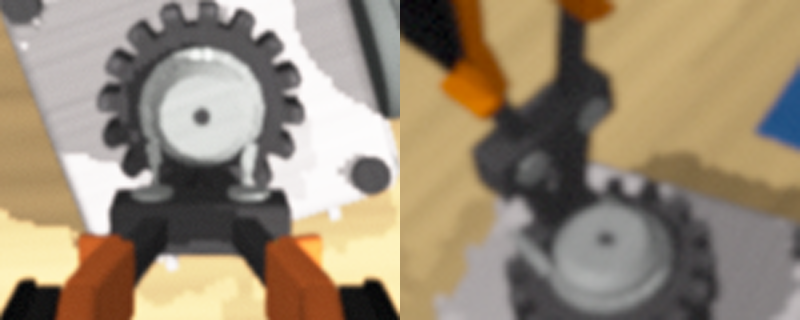

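View pics/b7_o.png

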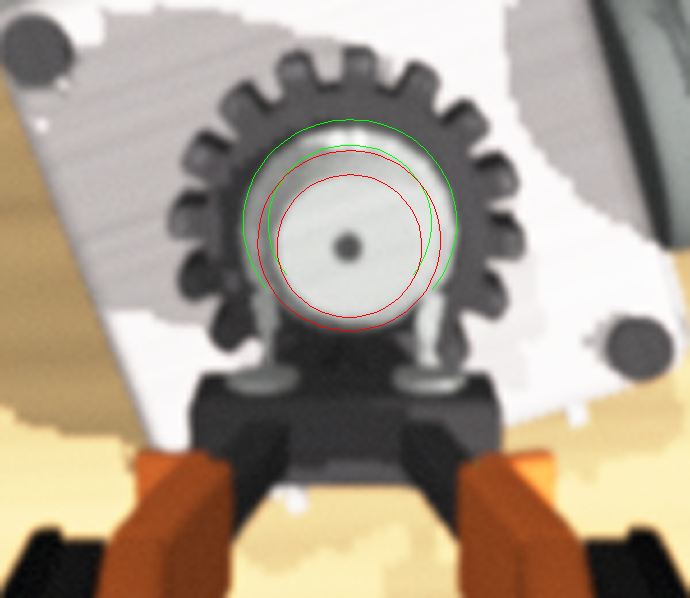

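Request:
{"api": "play_rows", "payload": {"fingers": [84, 84, 84, 84, 84, 84, 84, 84], "linear": [[0, 0, -2], [0, 0, -4], [0, 0, -7], [0, 0, -12], [0, 0, -20], [0, 0, -30], [0, 0, -38], [0, 0, -40]], "rot": [[0, 0, 0], [0, 0, 0], [0, 0, 0], [0, 0, 0], [0, 0, 0], [0, 0, 0], [0, 0, 0], [0, 0, 0]]}}

```text
time_s: 25.35
position: [0.5445, 0.1301, 0.2337]
tcp_rot: [[-0.999, 0.047, 0.003], [0.047, 0.999, 0.0], [-0.003, 0.0, -1.0]]
force: [1.1, -0.3, -1.1]
opening: 0.674
```

Run:
```python
from sh import *
goal([.5434,.13,.235],87.2)
look('b8',wr=(200,120,150,150),sr=(190,260,80,80))
cv2.imwrite('pics/b8_z.png',cv2.resize(cv2.imread('pics/b8_w.png')[120:230,220:340],None,fx=6,fy=5.4,interpolation=cv2.INTER_CUBIC))
```

```text
t 25.35 pos [0.5445 0.1301 0.2337] F [ 1.13 -0.32 -1.08] open 58.6
linear [ 1.  -0.1 -1.3] rot [0.02 0.18 0.1 ]
```

View pics/b8_b.png

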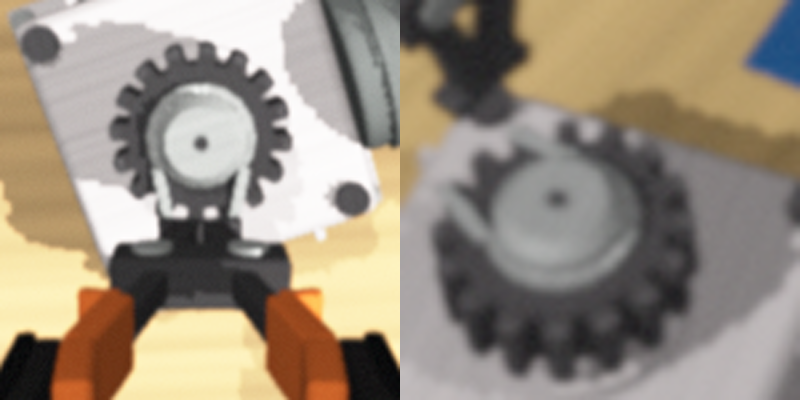

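View pics/b8_z.png

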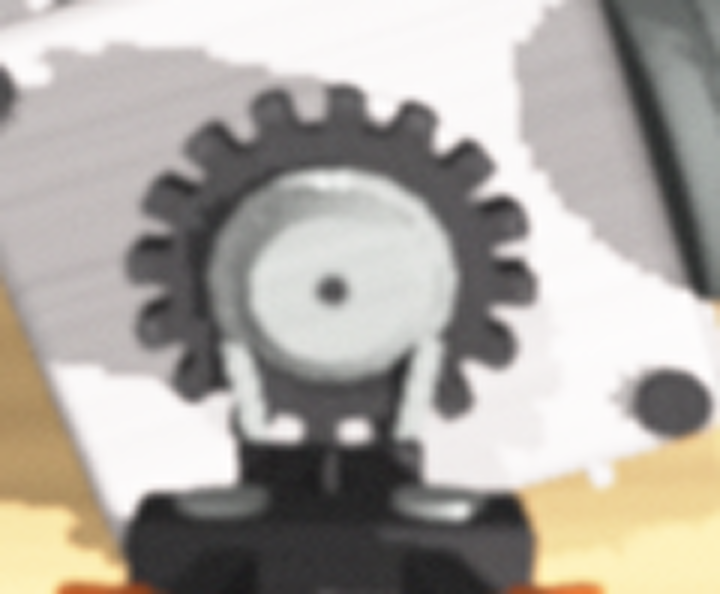

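Request:
{"api": "play_rows", "payload": {"fingers": [84, 84, 84, 84, 84, 84, 84, 84, 84, 84, 84, 84, 84, 84, 84, 84, 84, 84, 84], "linear": [[0, 0, -3], [-1, -5, -5], [-3, -18, -5], [-7, -40, -5], [-12, -66, -5], [-17, -96, -5], [-23, -126, -5], [-28, -156, -5], [-34, -186, -5], [-39, -216, -5], [-45, -246, -5], [-50, -276, 5], [-55, -306, 18], [-61, -336, 32], [-66, -364, 46], [-70, -388, 56], [-74, -405, 62], [-75, -414, 65], [-75.5, -417, 66]], "rot": [[0, 0, 0], [0, 0, 0], [0, 0, 0], [0, 0, 0], [0, 0, 0], [0, 0, 0], [0, 0, 0], [0, 0, 0], [0, 0, 0], [0, 0, 0], [0, 0, 0], [0, 0, 0], [0, 0, 0], [0, 0, 0], [0, 0, 0], [0, 0, 0], [0, 0, 0], [0, 0, 0], [0, 0, -0.4]]}}

```text
time_s: 27.35
position: [0.5992, -0.2909, 0.1657]
tcp_rot: [[-0.999, 0.041, -0.0], [0.041, 0.999, 0.0], [0.0, 0.0, -1.0]]
force: [-0.2, 0.4, -1.6]
opening: 0.67
```

Request:
{"api": "play_rows", "payload": {"fingers": [84, 84, 84], "linear": [[0, 0, 0], [0, 0, 0], [0, 0, 0]], "rot": [[0, 0, 0], [0, 0, 0], [0, 0, 0]]}}

```text
time_s: 27.65
position: [0.5995, -0.289, 0.1666]
tcp_rot: [[-0.999, 0.039, 0.0], [0.039, 0.999, -0.0], [-0.0, -0.0, -1.0]]
force: [0.5, -0.3, -1.2]
opening: 0.673
```

Run:
```python
from sh import *
goal([.6007,-.2917,.17],87.7)
look('c1',wr=(180,140,200,130),sr=(260,60,200,180))
cv2.imwrite('pics/c1_z.png',cv2.resize(cv2.imread('pics/c1_w.png')[140:260,200:350],None,fx=5,fy=5,interpolation=cv2.INTER_CUBIC))
im=capture('top')[:,:,::-1];cv2.imwrite('pics/c1_t.png',im);s=cv2.imread('pics/c1_s.png')
a=cv2.resize(im[190:260,145:215],(400,400),interpolation=cv2.INTER_CUBIC);b=cv2.resize(s[265:345,185:265],(400,400),interpolation=cv2.INTER_CUBIC)
cv2.imwrite('pics/c1_ring.png',np.hstack([a,b]))
```

```text
t 27.65 pos [ 0.5995 -0.289   0.1666] F [ 0.52 -0.32 -1.24] open 58.5
linear [-1.3 -2.7 -3.4] rot [-0.    0.03  0.07]
```

View pics/c1_z.png

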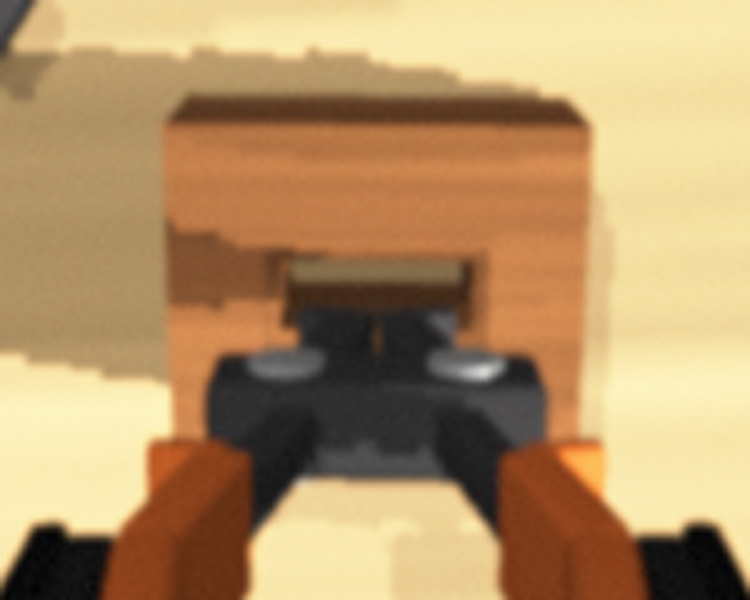

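View pics/c1_b.png

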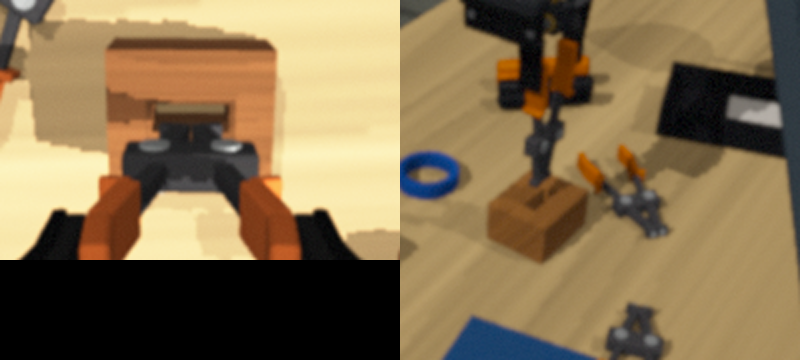

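View pics/c1_ring.png

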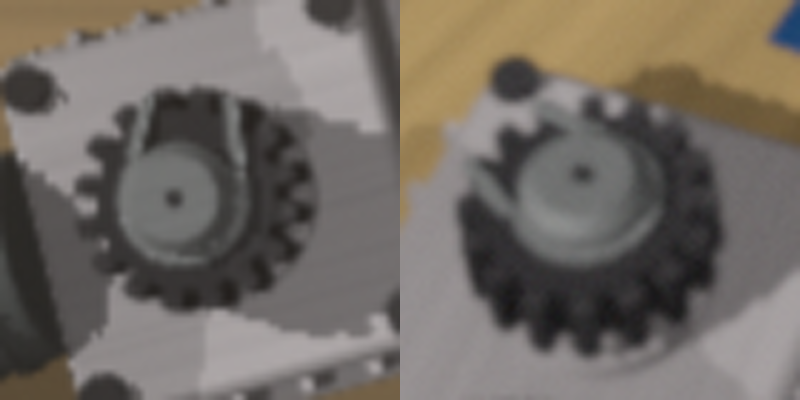

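Run:
```python
from h import *
c=np.load('c1.npy',allow_pickle=True).item();im=cv2.imread('pics/c1_w.png')
f=lambda x,y:((x+.5)/5-.5+200,(y+.5)/5-.5+140)
print('slot near rim',pix2w(c,[f(270,252),f(485,254)],.046).round(4),'inner near edge z43', pix2w(c,[f(288,262),f(466,262)],.043).round(4))
print('stand near edge',pix2w(c,[f(163,125),f(590,127)],.046).round(4))
for z in(.069,.075,.08):print('block near top',z,pix2w(c,[f(300,308),f(455,312)],z).round(4))
# same feature in w3 (pliers then at tcp .5188): 
c=np.load('w3.npy',allow_pickle=True).item();g=lambda x,y:((x+.5)/2.7-.5+130,(y+.5)/2.7-.5+100)
print('w3 block rel tcp',pix2w(c,[g(350,268),g(434,268)],.069).round(4)-[.5181,-.0984,0])
```

```text
slot near rim [[ 0.5892 -0.3106  0.046 ]
 [ 0.5913 -0.2679  0.046 ]] inner near edge z43 [[ 0.5921 -0.3074  0.043 ]
 [ 0.5935 -0.2716  0.043 ]]
stand near edge [[ 0.5632 -0.3299  0.046 ]
 [ 0.5669 -0.2471  0.046 ]]
block near top 0.069 [[ 0.5949 -0.3039  0.069 ]
 [ 0.5968 -0.2752  0.069 ]]
block near top 0.075 [[ 0.5933 -0.3035  0.075 ]
 [ 0.5951 -0.2754  0.075 ]]
block near top 0.08 [[ 0.592  -0.3032  0.08  ]
 [ 0.5938 -0.2756  0.08  ]]
w3 block rel tcp [[-0.0063 -0.0153  0.069 ]
 [-0.0051  0.0137  0.069 ]]
```

Request:
{"api": "play_rows", "payload": {"fingers": [84, 84, 84, 84, 84, 84], "linear": [[-0.5, 0, 0], [-0.9, 0, 4], [-0.9, 0, 9], [-0.9, 0, 14], [-0.9, 0, 14], [-0.9, 0, 14]], "rot": [[0, 0.5, 0], [0, 1.1, 0], [0, 1.1, 0], [0, 1.1, 0], [0, 1.1, 0], [0, 1.1, 0]]}}

```text
time_s: 28.4
position: [0.5999, -0.29, 0.1514]
tcp_rot: [[-0.999, 0.04, -0.02], [0.04, 0.999, 0.001], [0.02, 0.0, -1.0]]
force: [0.3, -0.0, -2.1]
opening: 0.67
```

Run:
```python
from sh import *
goal([.6004,-.2893,.1526],87.7)
look('c2',wr=(180,140,200,130),sr=(290,100,100,100))
cv2.imwrite('pics/c2_z.png',cv2.resize(cv2.imread('pics/c2_w.png')[140:260,200:350],None,fx=5,fy=5,interpolation=cv2.INTER_CUBIC))
```

```text
t 28.4 pos [ 0.5999 -0.29    0.1514] F [ 0.33 -0.05 -2.1 ] open 58.3
linear [-0.5  0.7 -1.2] rot [ 0.03 -1.15 -0.01]
```

View pics/c2_z.png

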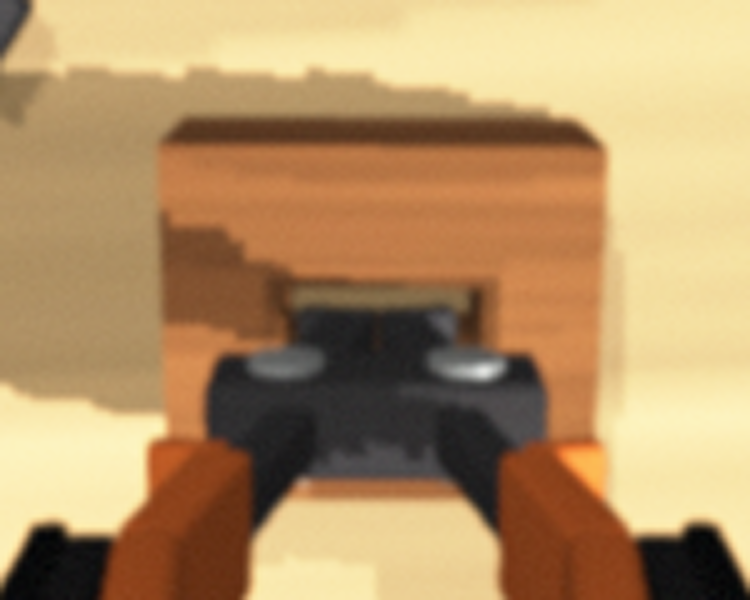

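View pics/c2_b.png

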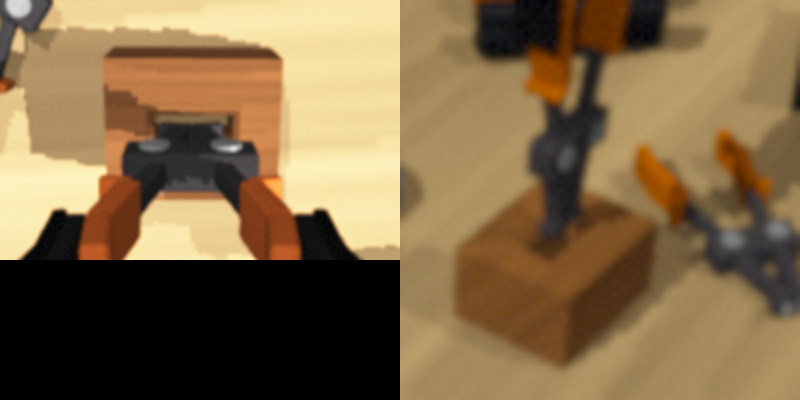

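Request:
{"api": "play_rows", "payload": {"fingers": [84, 84, 84, 84, 84, 84, 84], "linear": [[-0.5, 0.7, 0], [-0.6, 0.7, 3], [-0.6, 0.7, 6], [-0.7, 0.7, 9], [-0.8, 0.7, 12], [-0.9, 0.7, 15], [-0.9, 0.7, 15]], "rot": [[0, 0, 0], [0, 0, 0], [0, 0, 0], [0, 0, 0], [0, 0, 0], [0, 0, 0], [0, 0, 0]]}}

```text
time_s: 29.2
position: [0.6004, -0.2892, 0.1362]
tcp_rot: [[-0.999, 0.04, -0.02], [0.04, 0.999, 0.002], [0.02, 0.001, -1.0]]
force: [0.4, -0.3, -2.1]
opening: 0.671
```

Run:
```python
from sh import *
goal([.6004,-.2893,.1366],87.7)
look('c3',wr=(180,140,200,130),sr=(290,100,100,100))
```

```text
t 29.2 pos [ 0.6004 -0.2892  0.1362] F [ 0.39 -0.28 -2.14] open 58.3
linear [ 0.  -0.1 -0.4] rot [ 0.04 -1.16 -0.01]
```

View pics/c3_b.png

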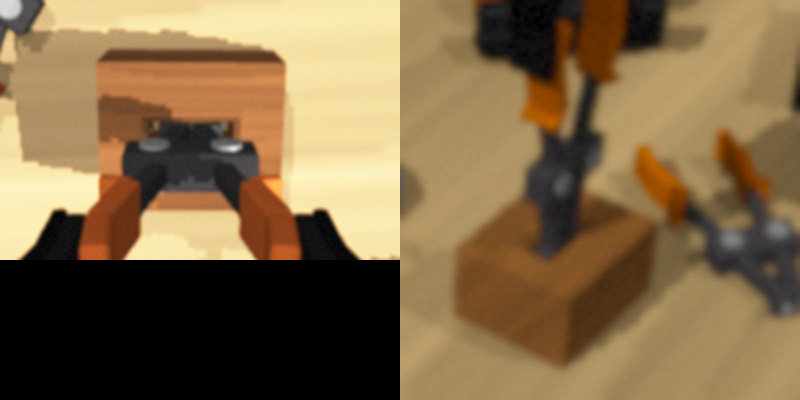

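Jaws are in the slot with no contact force. I'll keep lowering.

Request:
{"api": "play_rows", "payload": {"fingers": [84, 84, 84, 84, 84, 84, 84, 84, 84], "linear": [[0, 0, 3], [-0.1, 0, 7], [-0.2, 0, 11], [-0.3, 0, 15], [-0.4, 0, 19], [-0.5, 0, 23], [-0.5, 0, 27], [-0.6, 0, 29], [-0.6, 0, 29]], "rot": [[0, 0, 0], [0, 0, 0], [0, 0, 0], [0, 0, 0], [0, 0, 0], [0, 0, 0], [0, 0, 0], [0, 0, 0], [0, 0, 0]]}}

```text
time_s: 30.2
position: [0.6006, -0.2893, 0.1075]
tcp_rot: [[-0.999, 0.04, -0.02], [0.04, 0.999, 0.001], [0.02, 0.0, -1.0]]
force: [0.0, 0.3, -1.3]
opening: 0.667
```

Request:
{"api": "play_rows", "payload": {"fingers": [84, 84, 84, 84, 84], "linear": [[0, 0, 1], [0, 0, 2], [0, 0, 3], [-0.1, 0, 4], [-0.1, 0, 4]], "rot": [[0, 0, 0], [0, 0, 0], [0, 0, 0], [0, 0, 0], [0, 0, 0]]}}

```text
time_s: 30.7
position: [0.6013, -0.2894, 0.1047]
tcp_rot: [[-0.999, 0.04, -0.018], [0.04, 0.999, 0.0], [0.018, -0.0, -1.0]]
force: [-0.6, 1.4, 3.4]
opening: 0.67
```

Request:
{"api": "play_rows", "payload": {"fingers": [84, 84, 78, 72, 64, 50, 30, 10, 0, 0], "linear": [[0, 0, 0.8], [0, 0, 0.8], [0, 0, 0.5], [0, 0, 0], [0, 0, 0], [0, 0, 0], [0, 0, 0], [0, 0, 0], [0, 0, 0], [0, 0, 0]], "rot": [[0, 0, 0], [0, 0, 0], [0, 0, 0], [0, 0, 0], [0, 0, 0], [0, 0, 0], [0, 0, 0], [0, 0, 0], [0, 0, 0], [0, 0, 0]]}}

```text
time_s: 31.7
position: [0.6008, -0.2895, 0.1039]
tcp_rot: [[-0.999, 0.04, -0.019], [0.04, 0.999, 0.001], [0.019, -0.0, -1.0]]
force: [-0.3, 0.3, 0.3]
opening: 0.983
```

Run:
```python
from sh import *
goal([.6004,-.2893,.20],87.7)
look('c4',wr=(180,140,200,130),sr=(290,100,100,100))
```

```text
t 31.7 pos [ 0.6008 -0.2895  0.1039] F [-0.26  0.26  0.33] open 85.5
linear [  2.3   0.2 -96.1] rot [-0.   -1.1  -0.01]
```

View pics/c4_b.png

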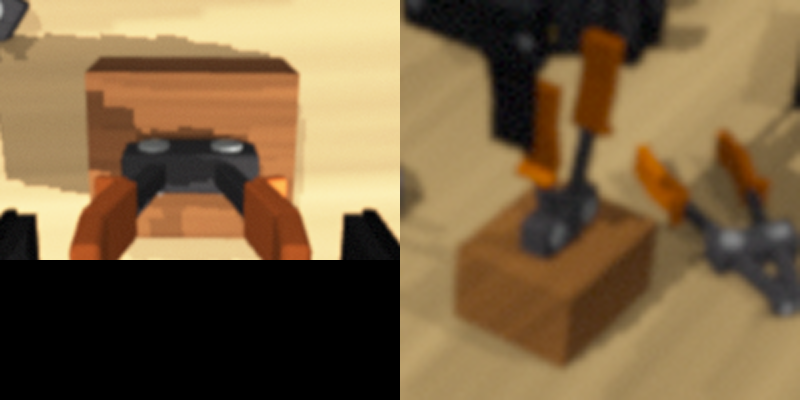

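Seated and free. I'll withdraw straight up, then move toward the drive to check the ring closely.

Request:
{"api": "play_rows", "payload": {"fingers": [0, 0, 0, 0, 0, 0, 0, 0], "linear": [[0, 0, -3], [0.2, 0, -10], [0.5, 0, -22], [1, 0, -40], [1.5, 0, -60], [2, 0, -85], [2.3, 0, -105], [2.3, 0, -110]], "rot": [[0, 0, 0], [0, 0, 0], [0, 0, 0], [0, 0, 0], [0, 0, 0], [0, -1.1, 0], [0, -1.1, 0], [0, -1.1, 0]]}}

```text
time_s: 32.6
position: [0.6023, -0.2906, 0.2183]
tcp_rot: [[-0.999, 0.04, 0.006], [0.04, 0.999, -0.004], [-0.006, -0.004, -1.0]]
force: [0.1, -0.6, 0.8]
opening: 0.998
```

Run:
```python
from sh import *
goal([.52,.06,.19],87.2)
look('c5',wr=(180,140,200,130),sr=(290,100,100,100))
im=cv2.imread('pics/c5_w.png');c=np.load('c5.npy',allow_pickle=True).item()
```

```text
t 32.6 pos [ 0.6023 -0.2906  0.2183] F [ 0.07 -0.6   0.79] open 86.8
linear [ 96.5 347.1  26.3] rot [-0.23  0.35  0.5 ]
```

View pics/c5_b.png

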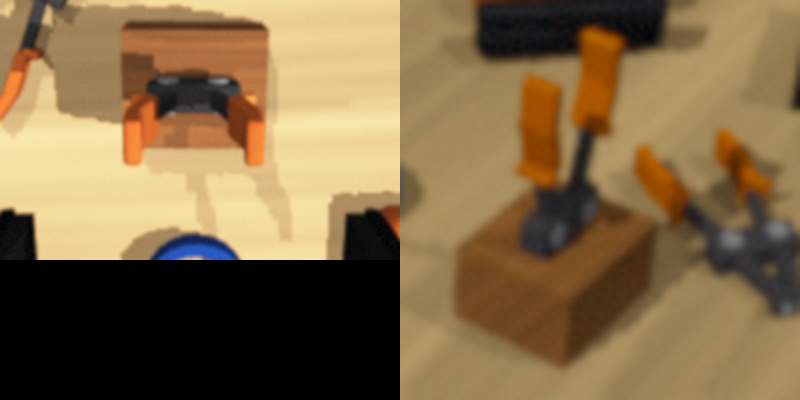

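Request:
{"api": "play_rows", "payload": {"fingers": [0, 0, 0, 0, 0, 0, 0, 0, 0, 0, 0, 0, 0, 0, 0], "linear": [[1, 5, 0], [6, 30, 0], [14, 68, 0], [22, 108, 0], [30, 148, 0], [38, 190, 0], [46, 230, 0], [54, 270, 0], [62, 310, 10], [70, 348, 20], [76, 380, 32], [81, 402, 42], [83, 414, 48], [83.8, 418.5, 50], [83.8, 418.5, 50]], "rot": [[0, 0, 0], [0, 0, 0], [0, 0, 0], [0, 0, 0], [0, 0, 0], [0, 0, 0], [0, 0, 0], [0, 0, 0], [0, 0, 0], [0, 0, 0], [0, 0, 0], [0, 0, 0], [0, 0, 0], [0, 0, 0], [0, 0, 0]]}}

```text
time_s: 34.2
position: [0.5335, 0.132, 0.1633]
tcp_rot: [[-0.999, 0.04, -0.001], [0.04, 0.999, -0.0], [0.001, -0.0, -1.0]]
force: [0.9, -0.7, 0.4]
opening: 1.001
```

Run:
```python
from sh import *
goal([.535,.131,.165],87.2)
look('d1',wr=(200,100,150,150),sr=(180,260,90,90))
cv2.imwrite('pics/d1_z.png',cv2.resize(cv2.imread('pics/d1_w.png')[130:270,195:355],None,fx=5,fy=4.2,interpolation=cv2.INTER_CUBIC))
```

```text
t 34.2 pos [0.5335 0.132  0.1633] F [ 0.95 -0.71  0.38] open 87.1
linear [-1.5 -1.  -1.7] rot [-0.03 -0.07  0.53]
```

View pics/d1_z.png

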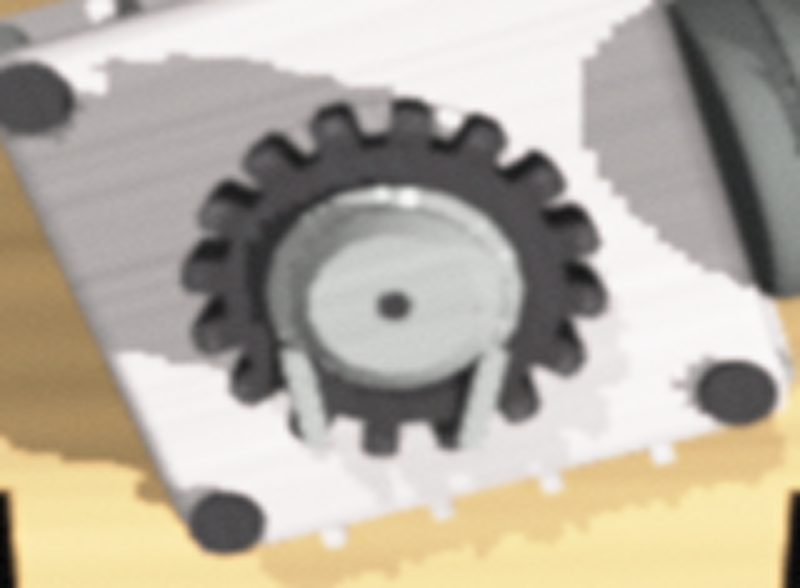

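View pics/d1_b.png

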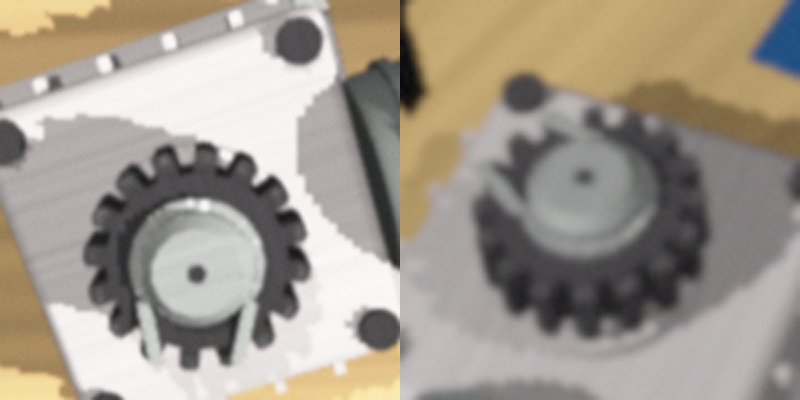

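Run:
```python
from sh import *
c=np.load('d1.npy',allow_pickle=True).item();im=cv2.imread('pics/d1_w.png')
a=pix2w(c,[((395+.5)/5-.5+195,(306+.5)/4.2-.5+130)],.101)[0];print('axis',a)
big=cv2.resize(im[150:240,240:310],None,fx=8,fy=8,interpolation=cv2.INTER_CUBIC);big2=big.copy();off=np.array([240,150])
th=np.linspace(0,2*np.pi,80)
def circ(b,R,z,col):
    p=((w2pix(c,[[a[0]+R/1000*np.cos(t),a[1]+R/1000*np.sin(t),z] for t in th])-off+.5)*8-.5).astype(int);cv2.polylines(b,[p],True,col,1)
circ(big2,18,.0965,(0,0,255));drawring(big2,c,a[:2],np.radians(-2.8),.02,.0917,off,8)
u=np.array([np.cos(-.049),np.sin(-.049)]);v=np.array([-u[1],u[0]])
for s in(-1,1):
    L=[a[:2]+(u*x+v*s*(12-.15*(x-24.5)+(x+18.5)*.02))/1000 for x in(12,33)]
    p=((w2pix(c,[[*l,.0917] for l in L])-off+.5)*8-.5).astype(int);cv2.polylines(big2,[p],False,(255,0,0),1)
cv2.imwrite('pics/d1_cmp.png',cv2.resize(np.hstack([big,big2]),(784,504)))
```

```text
axis [0.52097094 0.13054306 0.101     ]
```

View pics/d1_cmp.png

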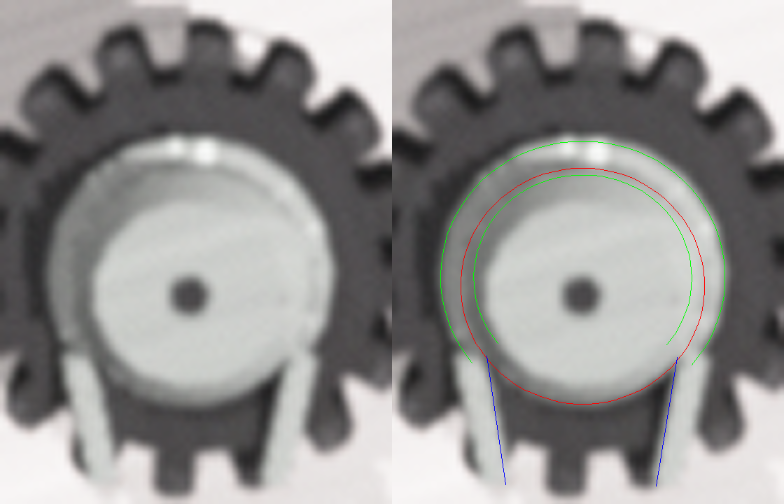

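Run:
```python
from h import *
a=cv2.imread('pics/top0.png');b=capture('top')[:,:,::-1];d=cv2.absdiff(a,b.copy()).max(2)
for n,(x,y,w,h) in dict(meter=(250,95,90,48),tape=(380,95,40,38),driver=(135,285,85,25)).items():print(n,(d[y:y+h,x:x+w]>25).mean().round(3))
print(bot.hand_in())
```

```text
meter 0.0
tape 0.0
driver 0.0
the job is handed in; nothing more can be done
None
```

The ring is on the shaft and looks seated in its groove, and the pliers are back in the stand. I handed the job in at about 34 s of the 70 s allowed.

**Pick-up:** The first squeeze on the mat rolled the pliers sideways and lifted the ring crooked. I set it back on the mat, opened the pliers and squeezed again while letting the hand rise. The second grip was straight.

**Opening:** At the stated 25 mm handle width, my image fit read only about 0.19 rad. I closed to about 22 mm, which I put at 0.22–0.23 rad. Going by the stated widths, that could be nearer 0.27, still under 0.32. This disagreement was not resolved.

**Fitting:** The ring passed over the shaft end with no contact force. I pressed the pinion down with about 10–13 N, let the ring close while moving toward the gap, and withdrew.

**Checks before handing in:**
- **Ring:** In the wrist picture its outline matches a model of a seated ring (about 0.02 rad, concentric with the shaft) to within about a millimetre. The top and side pictures agree. I could not measure its flatness directly.
- **Pliers:** They look upright and fully down, as at the start. The upward force rose to about 5 N when they reached the rim of the stand.
- **Other objects:** The top picture shows no change around the multimeter, the tape roll or the screwdriver.
- **Robot:** It was clear of everything at hand-in.

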